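Change the fuses in the conference system's power unit

TASK

Change the blown fuses in the opened power unit. First pull the isolating link out of its live slot (the front one) and push it fully home in the parking slot behind, because the fuses must never be touched while the link is in the live slot; then take every old fuse out of its clips and put it in the small grey tray, and snap each new fuse lying on the table into a pair of clips, any free pair, pressed fully in and centred. When all are changed, return the link to the live slot, pressed down fully home, and leave the marker pen where it lies.

Things in the scene. Friction and masses are not known exactly. Their poses are not given: they have to be found in the camera images.
- unit: opened grey power unit, fixed: base plate 14 mm high, x -85 to +165, y -130 to +130 mm; vented case 66 mm high from x = +75 mm. Origin at table level; x away from the robot, y left. Three fuse ways at y = -88, -28, +32 mm; at y = +100 mm two black slotted blocks, 70 x 46 mm, tops 54 mm over the table: live in front (x -38), parking behind (x +38). Low barriers, 8 mm, between the ways
- way1 (a point): right fuse way: centre point of a seated fuse, 30 mm over the base plate; x is the fuse's axis, z up. Two copper C-clips, open upwards, 29 mm either side along x, 10 mm wide (posts 15 mm: 43 mm free between); flared tips reach 18 mm above the axis, 16 mm aside. A fuse pushed straight down, level, snaps in at 6 to 14 N and pulls out alike. May hold an old fuse at the start
- way2 (a point): middle fuse way: centre point of a seated fuse, 30 mm over the base plate; x is the fuse's axis, z up. Two copper C-clips, open upwards, 29 mm either side along x, 10 mm wide (posts 15 mm: 43 mm free between); flared tips reach 18 mm above the axis, 16 mm aside. A fuse pushed straight down, level, snaps in at 6 to 14 N and pulls out alike. May hold an old fuse at the start
- way3 (a point): left fuse way: centre point of a seated fuse, 30 mm over the base plate; x is the fuse's axis, z up. Two copper C-clips, open upwards, 29 mm either side along x, 10 mm wide (posts 15 mm: 43 mm free between); flared tips reach 18 mm above the axis, 16 mm aside. A fuse pushed straight down, level, snaps in at 6 to 14 N and pulls out alike. May hold an old fuse at the start
- live_slot (a point): middle of the live slot's mouth, on top of the front block; slot along x, 44 x 7 mm, chamfered, 34 mm deep; z up. Sprung contacts 13 to 19 mm down grip the blade: passing them takes about 3 N, then the shoulder meets the block
- park_slot (a point): middle of the parking slot's mouth, on top of the rear block; the same slot without contacts, so that the blade goes in freely
- link_grip (a point): isolating link, 0.1 kg: centre of its upright black grip, 44 (x) x 16 (y) x 36 mm high (z). 24 mm below lies the underside of its shoulder (56 x 28 x 6 mm), which rests on the block's top when fully home. Below that a flat copper blade, 40 (x) x 4 (y) mm, reaches down 30 mm. Starts fully home in the live slot, x along the slot
- old1_c (a point): old (blown) cartridge fuse: centre. Cylinder 20.6 mm in diameter, 76 mm long, 60 g, axis along its x; white body, an 18 mm brass cap at either end; a thin pin stands 6 mm out of one end. If present it starts snapped in the right way
- old2_c (a point): old (blown) cartridge fuse: centre. Cylinder 20.6 mm in diameter, 76 mm long, 60 g, axis along its x; white body, an 18 mm brass cap at either end; a thin pin stands 6 mm out of one end. If present it starts snapped in the middle way
- old3_c (a point): old (blown) cartridge fuse: centre. Cylinder 20.6 mm in diameter, 76 mm long, 60 g, axis along its x; white body, an 18 mm brass cap at either end; a thin pin stands 6 mm out of one end. If present it starts snapped in the left way
- new1_c (a point): new cartridge fuse: centre. Same size and looks as the old ones without the pin; axis along its x; if present, lying on the table in front of the unit at the start
- new2_c (a point): new cartridge fuse: centre. Same size and looks as the old ones without the pin; axis along its x; if present, lying on the table in front of the unit at the start
- new3_c (a point): new cartridge fuse: centre. Same size and looks as the old ones without the pin; axis along its x; if present, lying on the table in front of the unit at the start
- tray: small open grey tray, loose, 0.45 kg, 150 mm (x) by 100 mm (y), 32 mm high, walls and floor 3 mm; origin: centre of its underside; stands at the right of the unit
- mic_neck (a point): obstacle, fixed: a point on the gooseneck of the conference microphone in front of the robot, to the left. From its black base (125 x 150 mm, 60 mm high, centre 110 mm nearer the robot and 50 mm to the right of this point) the neck rises past this point to a head 140 mm farther on and 100 mm to the left, all below 0.27 m over the table: stay clear or pass above
- marker: bystander to leave alone: marker pen, 17 x 135 mm, lying at the left of the unit; origin at the middle of its underside
Things that resemble listed ones, but are neither listed nor needed, are in the scene too. What is shaped like the part that bears new3_c but orange is not meant.

How it is judged:
On the way, in this order (a step that is already met when the one before it is completed fails the run):
1. the link is out of the live slot and fully home in the parking slot (x of link_grip in the frame of park_slot between -0.004 and 0.004 m and y of link_grip in the frame of park_slot between -0.004 and 0.004 m and z of link_grip in the frame of park_slot below 0.0265 m and angle between link_grip's own z axis and vertical below 0.1 rad), for 0.2 s.
2. every old fuse is in the tray and every new fuse is snapped into a pair of clips, the link still being out of the live slot (((x of new1_c in the frame of way1 between -0.007 and 0.007 m and y of new1_c in the frame of way1 between -0.003 and 0.003 m and z of new1_c in the frame of way1 between -0.003 and 0.003 m and angle between the x axis of new1_c and the x axis of way1, either way round below 0.1 rad) or (x of new1_c in the frame of way2 between -0.007 and 0.007 m and y of new1_c in the frame of way2 between -0.003 and 0.003 m and z of new1_c in the frame of way2 between -0.003 and 0.003 m and angle between the x axis of new1_c and the x axis of way2, either way round below 0.1 rad) or (x of new1_c in the frame of way3 between -0.007 and 0.007 m and y of new1_c in the frame of way3 between -0.003 and 0.003 m and z of new1_c in the frame of way3 between -0.003 and 0.003 m and angle between the x axis of new1_c and the x axis of way3, either way round below 0.1 rad)) and ((x of new2_c in the frame of way1 between -0.007 and 0.007 m and y of new2_c in the frame of way1 between -0.003 and 0.003 m and z of new2_c in the frame of way1 between -0.003 and 0.003 m and angle between the x axis of new2_c and the x axis of way1, either way round below 0.1 rad) or (x of new2_c in the frame of way2 between -0.007 and 0.007 m and y of new2_c in the frame of way2 between -0.003 and 0.003 m and z of new2_c in the frame of way2 between -0.003 and 0.003 m and angle between the x axis of new2_c and the x axis of way2, either way round below 0.1 rad) or (x of new2_c in the frame of way3 between -0.007 and 0.007 m and y of new2_c in the frame of way3 between -0.003 and 0.003 m and z of new2_c in the frame of way3 between -0.003 and 0.003 m and angle between the x axis of new2_c and the x axis of way3, either way round below 0.1 rad)) and ((x of new3_c in the frame of way1 between -0.007 and 0.007 m and y of new3_c in the frame of way1 between -0.003 and 0.003 m and z of new3_c in the frame of way1 between -0.003 and 0.003 m and angle between the x axis of new3_c and the x axis of way1, either way round below 0.1 rad) or (x of new3_c in the frame of way2 between -0.007 and 0.007 m and y of new3_c in the frame of way2 between -0.003 and 0.003 m and z of new3_c in the frame of way2 between -0.003 and 0.003 m and angle between the x axis of new3_c and the x axis of way2, either way round below 0.1 rad) or (x of new3_c in the frame of way3 between -0.007 and 0.007 m and y of new3_c in the frame of way3 between -0.003 and 0.003 m and z of new3_c in the frame of way3 between -0.003 and 0.003 m and angle between the x axis of new3_c and the x axis of way3, either way round below 0.1 rad)) and x of old1_c in the frame of tray between -0.075 and 0.075 m and y of old1_c in the frame of tray between -0.05 and 0.05 m and z of old1_c in the frame of tray between 0 and 0.045 m and x of old2_c in the frame of tray between -0.075 and 0.075 m and y of old2_c in the frame of tray between -0.05 and 0.05 m and z of old2_c in the frame of tray between 0 and 0.045 m and x of old3_c in the frame of tray between -0.075 and 0.075 m and y of old3_c in the frame of tray between -0.05 and 0.05 m and z of old3_c in the frame of tray between 0 and 0.045 m and not (horizontal distance between link_grip and live_slot below 0.012 m and z of link_grip in the frame of live_slot below 0.04 m)), for 0.2 s.
3. the link is fully home in the live slot (x of link_grip in the frame of live_slot between -0.004 and 0.004 m and y of link_grip in the frame of live_slot between -0.004 and 0.004 m and z of link_grip in the frame of live_slot below 0.0265 m and angle between link_grip's own z axis and vertical below 0.1 rad), for 0.2 s.
At the end, for the whole second after the job is handed in: New fuses in clips (3 mm across and in height, 7 mm lengthwise, 0.1 rad); old fuses inside the tray, not above 45 mm; link upright in the live slot within 4 mm of its middle, shoulder within 2.5 mm of the block; all at rest (all of step 3 and ((x of new1_c in the frame of way1 between -0.007 and 0.007 m and y of new1_c in the frame of way1 between -0.003 and 0.003 m and z of new1_c in the frame of way1 between -0.003 and 0.003 m and angle between the x axis of new1_c and the x axis of way1, either way round below 0.1 rad) or (x of new1_c in the frame of way2 between -0.007 and 0.007 m and y of new1_c in the frame of way2 between -0.003 and 0.003 m and z of new1_c in the frame of way2 between -0.003 and 0.003 m and angle between the x axis of new1_c and the x axis of way2, either way round below 0.1 rad) or (x of new1_c in the frame of way3 between -0.007 and 0.007 m and y of new1_c in the frame of way3 between -0.003 and 0.003 m and z of new1_c in the frame of way3 between -0.003 and 0.003 m and angle between the x axis of new1_c and the x axis of way3, either way round below 0.1 rad)) and ((x of new2_c in the frame of way1 between -0.007 and 0.007 m and y of new2_c in the frame of way1 between -0.003 and 0.003 m and z of new2_c in the frame of way1 between -0.003 and 0.003 m and angle between the x axis of new2_c and the x axis of way1, either way round below 0.1 rad) or (x of new2_c in the frame of way2 between -0.007 and 0.007 m and y of new2_c in the frame of way2 between -0.003 and 0.003 m and z of new2_c in the frame of way2 between -0.003 and 0.003 m and angle between the x axis of new2_c and the x axis of way2, either way round below 0.1 rad) or (x of new2_c in the frame of way3 between -0.007 and 0.007 m and y of new2_c in the frame of way3 between -0.003 and 0.003 m and z of new2_c in the frame of way3 between -0.003 and 0.003 m and angle between the x axis of new2_c and the x axis of way3, either way round below 0.1 rad)) and ((x of new3_c in the frame of way1 between -0.007 and 0.007 m and y of new3_c in the frame of way1 between -0.003 and 0.003 m and z of new3_c in the frame of way1 between -0.003 and 0.003 m and angle between the x axis of new3_c and the x axis of way1, either way round below 0.1 rad) or (x of new3_c in the frame of way2 between -0.007 and 0.007 m and y of new3_c in the frame of way2 between -0.003 and 0.003 m and z of new3_c in the frame of way2 between -0.003 and 0.003 m and angle between the x axis of new3_c and the x axis of way2, either way round below 0.1 rad) or (x of new3_c in the frame of way3 between -0.007 and 0.007 m and y of new3_c in the frame of way3 between -0.003 and 0.003 m and z of new3_c in the frame of way3 between -0.003 and 0.003 m and angle between the x axis of new3_c and the x axis of way3, either way round below 0.1 rad)) and x of old1_c in the frame of tray between -0.075 and 0.075 m and y of old1_c in the frame of tray between -0.05 and 0.05 m and z of old1_c in the frame of tray between 0 and 0.045 m and x of old2_c in the frame of tray between -0.075 and 0.075 m and y of old2_c in the frame of tray between -0.05 and 0.05 m and z of old2_c in the frame of tray between 0 and 0.045 m and x of old3_c in the frame of tray between -0.075 and 0.075 m and y of old3_c in the frame of tray between -0.05 and 0.05 m and z of old3_c in the frame of tray between 0 and 0.045 m and linear speed of link below 0.02 m/s); the robot touches nothing.
It fails at once if a fuse is handled while the link is in the live slot ((horizontal distance between link_grip and live_slot below 0.012 m and z of link_grip in the frame of live_slot below 0.04 m) and (contact force between the fingers and old1 above 1 N or contact force between the fingers and old2 above 1 N or contact force between the fingers and old3 above 1 N or contact force between the fingers and new1 above 1 N or contact force between the fingers and new2 above 1 N or contact force between the fingers and new3 above 1 N)).
It fails at once if the marker is moved by more than 40 mm (distance of marker from where it was at the start of the episode above 0.04 m).
Of old1, old2, old3 only 2 to 3 are there at a start; the rules pass over those that are not, and their reading is None.
Of new1, new2, new3 only 2 to 3 are there at a start; the rules pass over those that are not, and their reading is None.
At some moment in a run one of tray may be knocked a few centimetres aside while the robot is not near it.
It also fails if it takes over 210 s, if anything falls off the work surface, if the arm or the gripper's body presses on something with over 40 N, if the wrist force passes 120 N, or if a joint passes its speed limit or range.

ROBOT

A 7-joint arm with a two-finger parallel gripper is mounted at the origin on a cart in front of the work surface, level with it; the furniture and walls round the work are solid. World frame = base frame: x ahead of the robot, y to its left, z up, the work surface at z = 0. Lengths are in m, angles in rad, forces in N, time in s.
With the tool pointing down it reaches from about 0.35 to 0.9 m from the base axis. Payload 8.1 kg.
Tool frame: the origin (TCP) lies at the centre of the arm's flange, where the gripper is bolted on; the fingertips stand 178 mm ahead of it and the grasp point (between the pads) lies 159 mm ahead of it; z points along the fingers, y is the line along which they close (so a half turn about z gives the same grasp; the last joint's range is limited). The gripper opens to 92 mm and grips with 3 to 60 N. Pads are 19 mm wide; open, the fingers measure 130 mm over their backs; the gripper's body (75 mm by 190 mm) begins 47 mm behind the grasp point.
Start: joints at [-1.258, 0.434, 0.025, 1.573, -0.012, 1.134, -0.075], TCP at [0.252, 0.572, 0.405] pointing down, gripper open.
Joint ranges: [-2.62, 2.62], [-0.44, 2.09], [-1.27, 1.32], [0.08, 2.57], [-1.32, 4.46], [0.12, 2], [-2.74, 2.74]. Speed limits (rad/s): [2.22, 2.22, 3.01, 3.01, 3.14, 3.14, 3.14].

INTERFACE

Orientations are given as a rotation vector (axis times angle).
In Python, from cell import arm gives the robot as it stands. The module is installed in compiled form; this text tells all that it offers.
- The arm moves only by the shell command python3 -m inch 'ROWS' [FORCE]. ROWS is text: rows parted by semicolons, each of 5 numbers parted by spaces: the shift along the tool's x, y, z in m, then the turn about the tool's z in rad, then the finger opening in m, from 0 to 0.0918. In form: x y z roll fingers; .... A call has 1 to 5 rows; each row is the pose to reach, as a shift and turn from the pose commanded when the call began, along the tool's axes at that moment; what a row does not reach only later rows make up. A row lasts 1/10 s, in which the tool goes at most 50 mm and 8.59 degrees, less where a joint would pass 70% of its speed; a pose out of reach is approached as far as the arm can. A call with a gripper value outside its range is refused whole. The fingers move at their own pace and stop on an object; FORCE is the grip in N (left out, the last holds). Time passes only in rows, so rows that repeat a pose let the fingers close. It gives the time, the measured TCP pose, the force, the opening and the grip force at its end, in the units of the state.
- arm.observe(): the state, without advancing time (a new reading comes with each control period).
- arm.get_image(name): name is "side" or "top"; returns the picture (400x640x3 uint8, red, green, blue); there is no depth.
- arm.get_calibration(name): a dict with "intrinsics" (3x3 intrinsics, pixels), "distortion" ([k1, k2, p1, p2, k3] as OpenCV has them; the pictures are not rectified), "pose" (4x4, takes a point from camera to world coordinates). Camera axes: x right, y up, looking along -z (the intrinsics and any distortion apply to the point x, -y, -z); pixel columns grow to the right and rows downward; lengths in m; the calibration is good to about 2 mm. A picture is of the moment at which its call begins. get_calibration takes no time and is no camera call.
- arm.sign_off(): hands the job in; it is judged then, once.
Trained networks look in the newest picture that a camera, given by its name, has taken for a name from the list of things; names that differ only in an ending like _2 or _b are one class to them, and where a whole thing is asked for, a point or a joint stands for the part that bears it (a point fixed in the world has none). Each returns a list of dicts, best first, with "conf" (0 to 1); they miss things now and then, are a little off and sometimes report something else, mostly with a low value. They report only what shows in the picture. A call takes as long as a camera call. They do not tell look-alikes from the thing itself.
- arm.look_for(camera, query): "point" ([row, column] in pixels, amid what is visible of it).
- arm.silhouettes(camera, query): "region" (400x640 bool, what is visible of it) and "point" ([row, column] in pixels, amid what is visible of it).
- arm.place_of(camera, query): "point" ([row, column] in pixels: a listed point, or the origin of a listed thing).
The state is a dict: "clock": time; "joints": joint angles; "dq": joint speeds; "joint_efforts": joint torques, N m; "position": TCP position; "ee_rot": TCP orientation; "force": force on the tool from outside, world axes, zero at the start; "ft_torque": the same for the moment, N m; "width": opening from 0.0 (shut) to 1.0 (fully open); "gripper_force": force on a finger pad.
Only numpy, scipy, OpenCV 4.12 (cv2) and the standard library are available. Lean on these libraries where they do the work, as an engineer would, in place of code of your own. Each camera call takes 0.05 s, during which the arm holds its last target. There are 200 camera calls.

## Working session

There is one attempt and no reset: what is moved stays moved. The work goes in short steps, Python scripts to look and compute and a shell command to move; the robot and the scene stay as the last step left them, time stands still between calls to the robot, and variables do not carry over. Pictures are saved under pics/ and viewed, at most 17 in all, crops included, and the job is handed in when it is done.

```bash
mkdir -p pics
cat > h.py <<'E'
from cell import arm
import numpy as np, cv2
from scipy.spatial.transform import Rotation as R
def ray(cam,pt):
    c=arm.get_calibration(cam);K=np.array(c["intrinsics"]);d=np.array(c["distortion"]);T=np.array(c["pose"])
    u=cv2.undistortPoints(np.array([[[pt[1],pt[0]]]],float),K,d)[0,0]
    return T[:3,3],T[:3,:3]@np.array([u[0],-u[1],-1.])
def at(cam,pt,z):
    o,v=ray(cam,pt);return o+v*(z-o[2])/v[2]
def proj(cam,P):
    c=arm.get_calibration(cam);K=np.array(c["intrinsics"]);d=np.array(c["distortion"]);T=np.array(c["pose"])
    p=(np.atleast_2d(P)-T[:3,3])@T[:3,:3];p=p*[1,-1,-1]
    return cv2.projectPoints(p,np.zeros(3),np.zeros(3),K,d)[0][:,0,::-1]
def tri(a,b):
    (o1,v1),(o2,v2)=ray("side",a),ray("top",b)
    s=np.linalg.lstsq(np.c_[v1,-v2],o2-o1,rcond=None)[0]
    p,q=o1+s[0]*v1,o2+s[1]*v2
    return (p+q)/2,np.linalg.norm(p-q)
def save(cam,name,crop=None,k=1):
    im=arm.get_image(cam)[:,:,::-1]
    if crop: im=im[crop[0]:crop[1],crop[2]:crop[3]]
    cv2.imwrite("pics/"+name,cv2.resize(im,None,fx=k,fy=k,interpolation=cv2.INTER_CUBIC))
E
python3 - <<'E'
from h import *
np.set_printoptions(precision=4,suppress=True)
save("side","s0.png");save("top","t0.png")
s=arm.observe();print(s)
for n in ["side","top"]: print(n,np.array(arm.get_calibration(n)["pose"]).round(3).tolist())
for q in ["unit","way1","way2","way3","live_slot","park_slot","link_grip","old1_c","new1_c","tray","mic_neck","marker"]:
  for n in ["top","side"]:
    print(q,n,[(round(float(r["conf"]),2),np.round(r["point"],1).tolist()) for r in arm.place_of(n,q)[:6]])
E
```

```text
{'clock': 0.1, 'joints': array([-1.2576,  0.4352,  0.025 ,  1.574 , -0.0116,  1.134 , -0.0751]), 'dq': array([-0.0003, -0.0008, -0.0002, -0.0025,  0.0003,  0.0005, -0.0004]), 'joint_efforts': array([  0.0038, -66.9129,   0.9882, -31.5143,  -0.0605,   0.0375,
         0.0001]), 'position': array([0.2524, 0.5716, 0.404 ]), 'ee_rot': array([-0.6485, -3.0738,  0.0022]), 'force': array([-0.4996,  0.0057, -0.7282]), 'ft_torque': array([-0.0031, -0.0502, -0.0303]), 'gripper_force': 0.0, 'width': 1.0015170439595267}
side [[0.999, -0.027, 0.025, 0.512], [0.036, 0.662, -0.749, -0.915], [0.004, 0.749, 0.662, 0.843], [0.0, 0.0, 0.0, 1.0]]
top [[0.018, 0.993, -0.113, 0.338], [-1.0, 0.019, 0.004, -0.133], [0.006, 0.113, 0.994, 1.308], [0.0, 0.0, 0.0, 1.0]]
unit top [(0.89, [168.2, 317.5])]
unit side [(0.9, [252.4, 358.8]), (0.68, [247.8, 359.4]), (0.52, [263.2, 277.4])]
way1 top [(0.95, [163.0, 331.9]), (0.82, [166.1, 348.7]), (0.72, [159.5, 306.3]), (0.72, [238.0, 335.0])]
way1 side [(0.68, [232.8, 358.8]), (0.64, [266.5, 357.5])]
way2 top [(0.95, [163.0, 331.9]), (0.82, [166.1, 348.7]), (0.72, [
[... 308 characters left out ...]
slot side [(0.79, [208.1, 348.1]), (0.22, [249.3, 361.4])]
park_slot top [(0.6, [145.3, 280.8])]
park_slot side [(0.84, [210.2, 375.3]), (0.68, [207.0, 346.8])]
link_grip top [(0.75, [169.8, 277.1])]
link_grip side [(0.63, [199.7, 348.1]), (0.46, [249.8, 358.2])]
old1_c top [(0.45, [165.4, 347.8])]
old1_c side [(0.58, [267.7, 355.4])]
new1_c top [(0.64, [233.7, 335.0])]
new1_c side [(0.62, [261.0, 278.6])]
tray top [(0.66, [207.0, 410.2])]
tray side [(0.68, [344.8, 313.6]), (0.45, [267.3, 359.6])]
mic_neck top [(0.66, [184.1, 197.2]), (0.32, [172.0, 277.6])]
mic_neck side [(0.96, [113.7, 322.5])]
marker top [(0.79, [158.9, 239.2]), (0.66, [186.3, 198.1])]
marker side [(0.56, [195.1, 362.8])]
```

Run:
```python
import cv2
cv2.imwrite("pics/t0c.png",cv2.resize(cv2.imread("pics/t0.png")[110:310,180:440],None,fx=3,fy=3,interpolation=cv2.INTER_CUBIC))
cv2.imwrite("pics/s0c.png",cv2.resize(cv2.imread("pics/s0.png")[160:380,220:460],None,fx=2.7,fy=2.7,interpolation=cv2.INTER_CUBIC))
```

```text
(no output)
```

View pics/t0.png

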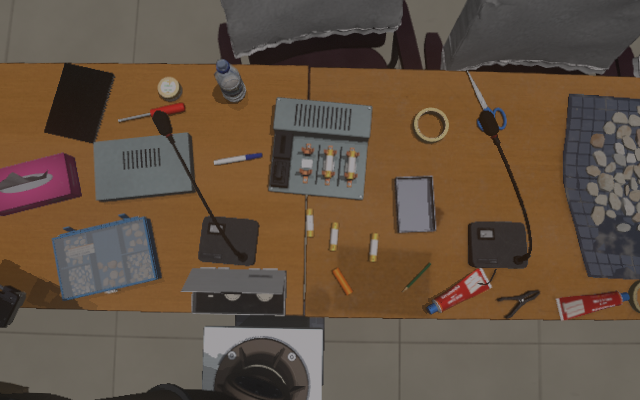

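View pics/t0c.png

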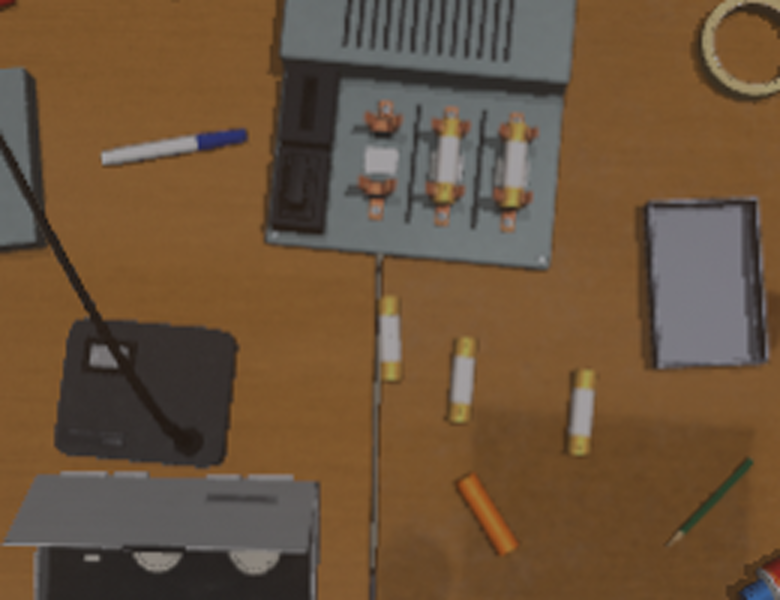

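View pics/s0c.png

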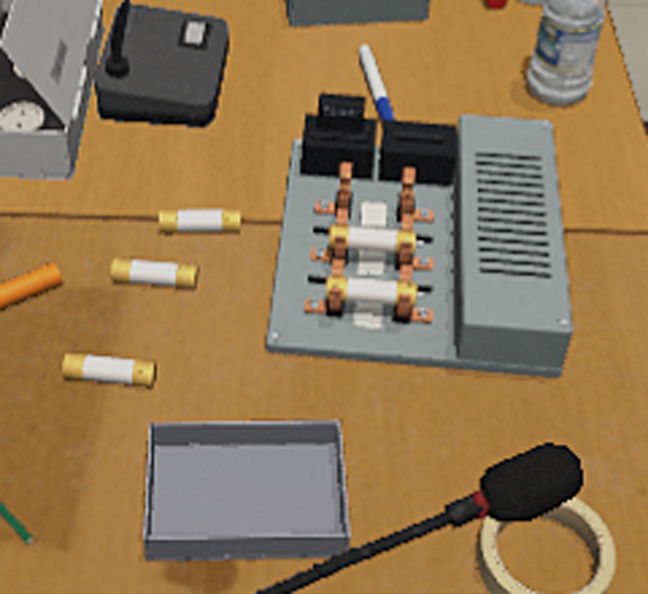

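The top view shows old fuses in the right way (350,166) and middle way (330,163), with the left way (306,160) empty. Three yellow-and-white new fuses lie on the table at (310,222), (334,236) and (374,247). The orange cylinder at (342,281) is the decoy. The link stands in the front block (280,172), the tray is at (415,205), and the left mic base is at (228,240).

Run:
```python
from h import *
from scipy.optimize import least_squares
np.set_printoptions(precision=4,suppress=True)
T=[((-.085,.130,.014),(191,268.3)),((-.085,-.130,.014),(199.7,362.7)),((.038,.1,.054),(145.3,280.8)),
((0,-.028,.044),(163,331.9)),((0,-.088,.044),(166.1,348.7)),((-.038,.1,.096),(169.8,277.8))]
S=[((-.085,-.130,.014),(160+350/2.7,220+268/2.7)),((-.085,.130,.014),(160+140/2.7,220+293/2.7)),((.165,-.13,.066),(160+322/2.7,220+570/2.7)),
((.075,-.13,.066),(160+318/2.7,220+459/2.7)),((.075,.13,.066),(160+118/2.7,220+460/2.7)),((.165,.13,.066),(160+122/2.7,220+553/2.7)),((0,-.028,.044),(232.8-0,358.8)),((.038,.1,.054),(210.2,375.3))]
def W(p,P):
    c,s=np.cos(p[2]),np.sin(p[2]);P=np.array(P);return np.c_[P[:,0]*c-P[:,1]*s+p[0],P[:,0]*s+P[:,1]*c+p[1],P[:,2]]
def res(p,use):
    r=[]
    for n,L in (("top",T),("side",S)):
        if n in use: r.append(proj(n,W(p,[a for a,b in L]))-np.array([b for a,b in L]))
    return np.vstack(r)
for use in (["top"],["side"],["top","side"]):
    f=least_squares(lambda p:res(p,use).ravel(),[.55,-.1,0],loss="soft_l1");print(use,f.x);print(res(f.x,use).round(1).tolist())
print("ref link/ways:",W(f.x,[(-.038,.1,.078),(.038,.1,.054),(0,-.088,.044),(0,-.028,.044),(0,.032,.044)]))
# new fuses: silhouettes
for n in("top","side"):
  for q in("new1_c","old1_c","tray","link_grip"):
    for r in arm.silhouettes(n,q)[:7]:
        m=r["region"].astype(np.uint8);c=cv2.findContours(m,0,1)[0]
        if not c: continue
        b=cv2.minAreaRect(max(c,key=cv2.contourArea))
        print(n,q,round(r["conf"],2),"rect(col,row)",np.round(b[0],1),np.round(b[1],1),round(b[2],1))
print("mic",tri((113.7,322.5),(184.1,197.2)), at("top",(184.1,197.2),.15))
for p in [(207,310),(238.3,310.5),(222.7,309.9),(222.7,334.9),(250.5,333.3),(233.3,375.3),(261.3,373),(247.3,374)]: print(p,at("top",p,.0103))
for p in [(160+220/2.7,220+200/2.7),(160+273/2.7,220+154/2.7),(160+370/2.7,220+108/2.7)]:print(at("side",p,.0103))
```

```text
['top'] [ 0.591  -0.1402 -0.0671]
[[0.4, -0.8], [-0.1, -0.0], [-0.4, 0.9], [0.6, -3.7], [-0.6, 1.8], [0.1, 0.1]]
['side'] [ 0.5927 -0.1416 -0.0779]
[[-3.0, -1.4], [-1.5, -0.1], [2.8, 1.5], [0.6, 1.0], [-3.2, -0.3], [-2.0, 0.1], [15.4, -0.8], [0.3, -0.1]]
['top', 'side'] [ 0.5919 -0.1411 -0.0755]
[[-0.3, -0.7], [-0.1, -0.0], [-1.1, 1.4], [0.3, -3.4], [-0.7, 2.1], [-0.5, 0.3], [-3.2, -1.6], [-1.6, -0.5], [2.5, 1.3], [0.4, 0.8], [-3.4, -0.7], [-2.2, -0.3], [15.2, -1.1], [0.1, -0.5]]
ref link/ways: [[ 0.5616 -0.0385  0.078 ]
 [ 0.6374 -0.0442  0.054 ]
 [ 0.5853 -0.2288  0.044 ]
 [ 0.5898 -0.169   0.044 ]
 [ 0.5944 -0.1091  0.044 ]]
top new1_c 0.54 rect(col,row) [333.6 236.9] [ 8.1 28.3] 3.6
top old1_c 0.57 rect(col,row) [320.1 148.7] [97.7 96.7] 4.7
top old1_c 0.45 rect(col,row) [351.5 164.5] [29.  7.] 90.0
top link_grip 0.55 rect(col,row) [279.6 172.2] [10.6 20.4] 5.7
top link_grip 0.51 rect(col,row) [320.4 148.5] [98.7 96.3] 4.7
side new1_c 0.75 rect(col,row) [359.1 190.8] [27.5  5.9] 68.2
side new1_c 0.68 rect(col,row) [276.5 259.9] [31.3  9.3] 2.7
side old1_c 0.6 rect(col,row) [357.5 266.6] [35.2  8.9] 4.2
side tray 0.93 rect(col,row) [310.7 341.3] [51.8 76.2] 89.1
side tray 0.58 rect(col,row) [359.1 191. ] [28.6  6. ] 69.4
side link_grip 0.54 rect(col,row) [345.5 203.5] [17. 21.] 90.0
mic (array([0.4973, 0.1342, 0.2301]), np.float64(0.0038332293751103773)) [0.5112 0.1544 0.15  ]
(207, 310) [ 0.4749 -0.1213  0.0103]
(238.3, 310.5) [ 0.3899 -0.1243  0.0103]
(222.7, 309.9) [ 0.4321 -0.1219  0.0103]
(222.7, 334.9) [ 0.4333 -0.1897  0.0103]
(250.5, 333.3) [ 0.3582 -0.1864  0.0103]
(233.3, 375.3) [ 0.4066 -0.2995  0.0103]
(261.3, 373) [ 0.3311 -0.2938  0.0103]
(247.3, 374) [ 0.3687 -0.2962  0.0103]
[ 0.433  -0.1214  0.0103]
[ 0.3965 -0.1885  0.0103]
[ 0.3688 -0.2964  0.0103]
```

```bash
cat >> h.py <<'E'
def plan(xyz,yaw=None):
    """shift in tool axes taking the grasp point to xyz, roll so the tool y lies along unit y"""
    s=arm.observe();M=R.from_rotvec(s["ee_rot"]).as_matrix();g=s["position"]+0.159*M[:,2]
    d=M.T@(np.array(xyz)-g)
    a=np.arctan2(M[1,0],M[0,0]);roll=None
    if yaw is not None:
        roll=-((yaw-a+np.pi/2)%np.pi-np.pi/2)   # tool z down: positive roll turns clockwise
    print("grasp",g.round(4),"xaxis yaw",round(a,4),"tilt z",M[:,2].round(4),"shift",d.round(4),"roll",None if roll is None else round(roll,4),"F",s["force"].round(1),"w",round(s["width"]*.0918,4),"t",round(s["clock"],1),"j7",s["joints"][6].round(2))
def U(P,p=(.5919,-.1411,-.0755)):
    c,s=np.cos(p[2]),np.sin(p[2]);return np.array([P[0]*c-P[1]*s+p[0],P[0]*s+P[1]*c+p[1],P[2]])
E
python3 - <<'E'
from h import *
from scipy.optimize import least_squares
np.set_printoptions(precision=4,suppress=True)
plan([.5616,-.0385,.32],-.0755)
# subpixel corners
C={"top":[(-.085,.130,.014),(-.085,-.130,.014),(.165,.13,.066),(.165,-.13,.066),(.075,.13,.066),(.075,-.13,.066)],
"side":[(-.085,-.130,.014),(-.085,.130,.014),(.165,-.13,.066),(.075,-.13,.066),(.075,.13,.066),(.165,.13,.066)]}
D={}
for n in C:
    g=cv2.cvtColor(cv2.imread(f"pics/{n[0]}0.png"),cv2.COLOR_BGR2GRAY)
    p=proj(n,[U(c) for c in C[n]])
    q=cv2.cornerSubPix(g,p[:,None,::-1].astype(np.float32).copy(),(4,4),(-1,-1),(3,60,.01))[:,0,::-1]
    D[n]=q;print(n,(q-p).round(1).tolist())
for use in (["top"],["side"],["top","side"]):
    def res(p):return np.vstack([proj(n,[U(c,p) for c in C[n]])-D[n] for n in use])
    f=least_squares(lambda p:res(p).ravel(),[.592,-.141,-.07],loss="soft_l1",f_scale=.5);print(use,f.x,res(f.x).round(1).tolist())
E
```

```text
grasp [0.2525 0.5717 0.2457] xaxis yaw 2.7257 tilt z [ 0. -0. -1.] shift [-0.5293 -0.4333 -0.0743] roll -0.3403 F [0.4 0.  0.2] w 0.0919 t 1.7 j7 -0.08
top [[0.0, 0.0], [-1.3, -1.5], [1.6, 1.9], [2.1, -2.5], [-1.5, -0.7], [-0.2, -1.1]]
side [[1.1, 0.2], [2.3, 3.3], [0.9, -1.2], [-1.7, -1.3], [-0.0, 0.0], [0.0, 0.0]]
['top'] [ 0.5921 -0.1388 -0.0767] [[-0.2, -0.9], [1.3, 0.7], [-1.8, -2.6], [-2.1, 1.7], [1.4, -0.2], [0.1, 0.2]]
['side'] [ 0.5911 -0.1417 -0.0818] [[-1.1, -0.9], [-2.3, -3.3], [-0.3, 0.6], [2.1, 0.6], [0.3, 0.0], [0.4, 0.1]]
['top', 'side'] [ 0.5915 -0.1398 -0.0818] [[-0.2, -0.7], [1.7, 0.8], [-1.7, -1.9], [-1.6, 2.3], [1.4, 0.4], [0.6, 0.7], [-1.8, -0.6], [-2.8, -3.1], [-1.0, 0.6], [1.4, 0.7], [-0.2, 0.1], [-0.1, 0.1]]
```

```bash
python3 -m inch '0 0 -0.04 -0.1 0.09; 0 0 -0.08 -0.2 0.09; 0 0 -0.08 -0.3 0.09; 0 0 -0.08 -0.341 0.09; 0 0 -0.08 -0.341 0.09' 30
python3 - <<'E'
from h import *
plan([.5616,-.0385,.32],-.077)
E
```

```text
clock: 2.2
position: [0.2526, 0.5717, 0.485]
ee_rot: [0.117, 3.139, 0.001]
force: [-0.4, -0.1, 0.2]
width: 0.982
gripper_force: 0.0
grasp [0.2526 0.5717 0.326 ] xaxis yaw 3.0671 tilt z [ 1.e-04  5.e-04 -1.e+00] shift [-0.3536 -0.5855  0.0058] roll 0.0025 F [-0.4 -0.1  0.2] w 0.0901 t 2.2 j7 0.24
```

```bash
python3 -m inch '-0.02 -0.045 0 0 0.09; -0.04 -0.09 0 0 0.09; -0.06 -0.135 0 0 0.09; -0.08 -0.18 0 0 0.09; -0.10 -0.225 0 0 0.09' | head -2
python3 -m inch '-0.02 -0.04 0 0 0.09; -0.04 -0.08 0 0 0.09; -0.06 -0.12 0 0 0.07; -0.08 -0.16 0 0 0.05; -0.10 -0.20 0 0 0.05'|head -2
python3 -m inch '-0.03 -0.03 0 0 0.05; -0.06 -0.06 0 0 0.05; -0.09 -0.09 0 0 0.05; -0.12 -0.12 0 0 0.05; -0.15 -0.16 0 0 0.05'|head -2
python3 -m inch '0 0 0 0 0.05; 0 0 0 0 0.05'|head -2
python3 - <<'E'
from h import *
p=(.5919,-.1405,-.077)
plan(U([-.038,.1,.30],p),-.077)
a=[arm.place_of(n,"link_grip") for n in("side","top")]
print([[(round(r["conf"],2),np.round(r["point"],1)) for r in x] for x in a])
save("side","s1.png",(140,300,270,430),4);save("top","t1.png",(120,220,220,380),4)
E
```

```text
clock: 2.7
position: [0.3357, 0.3378, 0.4846]
clock: 3.2
position: [0.4203, 0.1311, 0.4848]
clock: 3.7
position: [0.5588, -0.0378, 0.4845]
clock: 3.9
position: [0.558, -0.0389, 0.4841]
grasp [ 0.5578 -0.039   0.3251] xaxis yaw 3.0626 tilt z [-1.1e-03 -5.0e-04 -1.0e+00] shift [-0.0038  0.0015  0.0251] roll -0.0019 F [0.2 1.  0.3] w 0.0501 t 3.9 j7 1.59
[[(0.63, array([199.7, 348.1])), (0.46, array([249.8, 358.2]))], [(0.75, array([169.8, 277.1]))]]
```

View pics/s1.png

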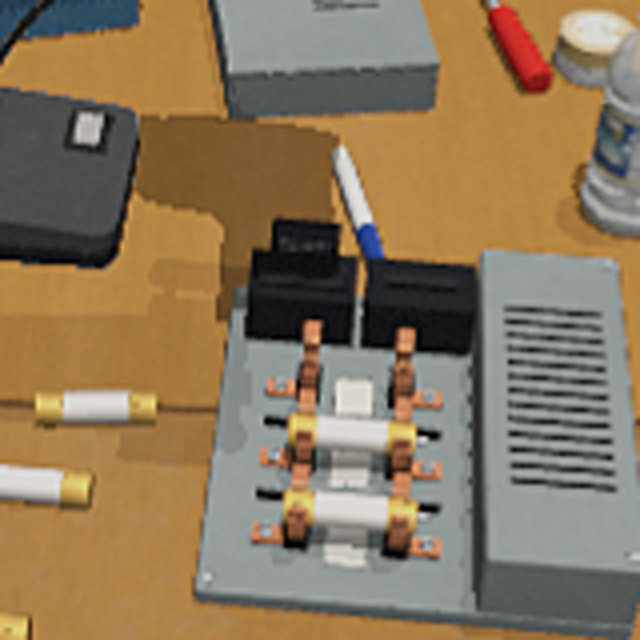

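Side crop: the link's grip spans (338–355, 195–209) in the front block at about (345,205). The two old fuses, pins at left and right, are at (358,248) and (358,267).

```bash
python3 - <<'E'
from h import *
print(tri((199.7,348.1),(169.8,277.1)))
p=(.5919,-.1405,-.077)
print("pred", U([-.038,.1,.078],p), proj("side",U([-.038,.1,.078],p)),proj("top",U([-.038,.1,.078],p)))
print("top face corners side",proj("side",[U([-.038+a,.1+b,.096],p) for a in(-.022,.022) for b in(-.008,.008)]))
print("old1, ends side",proj("side",[U([a,y,.044],p) for y in (-.088,-.028) for a in(-.038,.038)]))
E
python3 -m inch '-0.001 0.0005 0.03 -0.002 0.05; -0.002 0.001 0.08 -0.002 0.05; -0.003 0.0015 0.12 -0.002 0.05; -0.004 0.0015 0.16 -0.002 0.05; -0.004 0.0015 0.16 -0.002 0.05'
python3 -m inch '0 0 0.04 0 0.05; 0 0 0.075 0 0.05; 0 0 0.082 0 0.05; 0 0 0.082 0 0.05'
python3 - <<'E'
from h import *
p=(.5919,-.1405,-.077)
plan(U([-.038,.1,.08],p),-.077)
E
```

```text
(array([ 0.56534557, -0.03424319,  0.07856379]), np.float64(0.004035348155687195))
pred [ 0.56170499 -0.03787319  0.078     ] [[200.90261639 345.91140161]] [[170.46926346 278.40339491]]
top face corners side [[196.93116135 337.34315208]
 [192.86406279 337.82671826]
 [198.27525417 354.79567256]
 [194.18252039 355.10017853]]
old1, ends side [[265.48284998 340.01960643]
 [268.39754948 373.14774928]
 [246.49189071 341.84833145]
 [249.19173922 373.63468684]]
clock: 4.6
position: [0.5597, -0.035, 0.3206]
ee_rot: [-0.111, -3.131, 0.0]
force: [0.2, -0.7, -0.4]
width: 0.544
gripper_force: 0.0
clock: 5.0
position: [0.5621, -0.0362, 0.2437]
ee_rot: [-0.114, -3.139, -0.0]
force: [-0.3, 0.4, 0.2]
width: 0.541
gripper_force: 0.0
grasp [ 0.5621 -0.0361  0.0847] xaxis yaw 3.0693 tilt z [-3.e-04  3.e-04 -1.e+00] shift [ 0.0002 -0.0018  0.0047] roll 0.0047 F [-0.3  0.4  0.2] w 0.0497 t 5.0 j7 1.71
```

```bash
python3 -m inch '0 0 0.004 0 0.03; 0 0 0.004 0 0.02; 0 0 0.004 0 0.01; 0 0 0.004 0 0.0; 0 0 0.004 0 0' 15
python3 -m inch '0 0 0 0 0; 0 0 0 0 0'
python3 - <<'E'
from h import *
p=(.5919,-.1405,-.077)
plan(U([-.038,.1,.08],p),-.077); print(arm.observe()["ft_torque"],arm.observe()["gripper_force"])
E
```

```text
clock: 5.5
position: [0.562, -0.0368, 0.2393]
ee_rot: [0.115, 3.139, -0.0]
force: [-0.7, -0.4, 5.5]
width: 0.174
gripper_force: 15.0
clock: 5.7
position: [0.562, -0.0369, 0.2393]
ee_rot: [0.115, 3.139, -0.0]
force: [-2.0, -0.2, 7.0]
width: 0.177
gripper_force: 15.0
grasp [ 0.5621 -0.0369  0.0803] xaxis yaw 3.0684 tilt z [ 7.e-04 -1.e-04 -1.e+00] shift [ 0.0004 -0.001   0.0003] roll 0.0038 F [-2.  -0.2  7. ] w 0.0163 t 5.7 j7 1.71
[-0.17080929  0.21836641  0.02535682] 15.000232458114624
```

```bash
python3 -m inch '0 0 0 0 0; 0 0 -0.01 0 0; 0 0 -0.02 0 0; 0 0 -0.035 0 0; 0 0 -0.05 0 0' 35
python3 -m inch '0 0 0 0 0; 0 0 0 0 0'
python3 - <<'E'
from h import *
p=(.5922,-.1396,-.077)
plan(U([.038,.1,.13],p),-.077)
E
```

```text
clock: 6.2
position: [0.5618, -0.0363, 0.29]
ee_rot: [0.114, 3.139, 0.001]
force: [-0.3, -0.0, -1.1]
width: 0.173
gripper_force: 35.0
clock: 6.4
position: [0.5619, -0.0363, 0.2891]
ee_rot: [0.114, 3.139, 0.001]
force: [0.8, 0.3, -0.9]
width: 0.173
gripper_force: 35.0
grasp [ 0.562  -0.0362  0.1301] xaxis yaw 3.0691 tilt z [ 1.e-03  5.e-04 -1.e+00] shift [-0.076  -0.0011  0.0002] roll 0.0045 F [ 0.8  0.3 -0.9] w 0.0159 t 6.4 j7 1.68
```

```bash
python3 -m inch '-0.03 -0.0005 0 0 0; -0.06 -0.001 0 0.003 0; -0.076 -0.001 0 0.003 0; -0.076 -0.001 0 0.003 0;-0.076 -0.001 0 0.003 0'|head -2
python3 -m inch '0 0 0.01 0 0; 0 0 0.018 0 0; 0 0 0.022 0 0; 0 0 0.026 0 0;0 0 0.026 0 0'
python3 - <<'E'
from h import *
p=(.5922,-.1396,-.077)
plan(U([.038,.1,.08],p),-.077)
save("side","s2.png",(180,240,320,400),8);print(arm.observe()["ft_torque"])
E
```

```text
clock: 6.9
position: [0.6369, -0.0431, 0.2876]
clock: 7.4
position: [0.6372, -0.0431, 0.2621]
ee_rot: [-0.119, -3.138, 0.0]
force: [0.2, 0.9, -1.1]
width: 0.175
gripper_force: 35.0
grasp [ 0.6371 -0.0431  0.1031] xaxis yaw 3.0658 tilt z [-0.001  0.    -1.   ] shift [-0.0007  0.0003  0.0231] roll 0.0012 F [ 0.2  0.9 -1.1] w 0.016 t 7.4 j7 1.71
[ 0.0607104  -0.01190522  0.01033251]
```

View pics/s2.png

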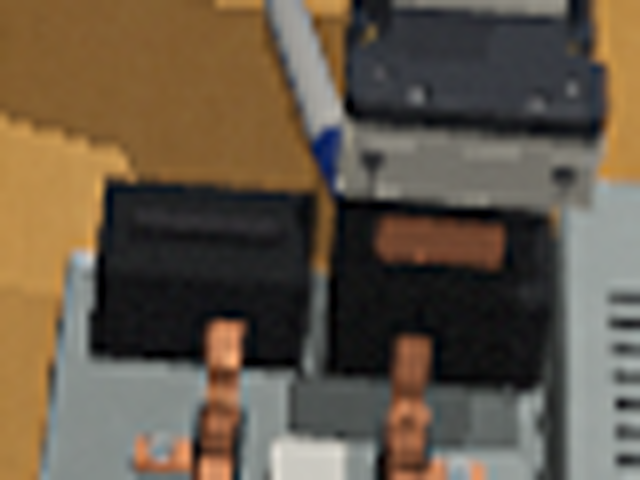

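The copper blade (375,210) is entering the parking slot without resisting force.

```bash
python3 -m inch '0 0 0.008 0 0; 0 0 0.014 0 0; 0 0 0.020 0 0; 0 0 0.024 0 0;0 0 0.024 0 0'
python3 - <<'E'
from h import *
p=(.5922,-.1396,-.077)
plan(U([.038,.1,.08],p),-.077)
E
```

```text
clock: 7.95
position: [0.6374, -0.0432, 0.2391]
ee_rot: [-0.119, -3.139, -0.001]
force: [-4.1, 0.0, 6.3]
width: 0.173
gripper_force: 35.0
grasp [ 0.6374 -0.0431  0.0801] xaxis yaw 3.0656 tilt z [-3.e-04  4.e-04 -1.e+00] shift [-0.0004  0.0003  0.0001] roll 0.001 F [-4.1  0.   6.3] w 0.0158 t 8.0 j7 1.72
```

```bash
python3 -m inch '0 0 0.001 0 0; 0 0 0.001 0 0.03; 0 0 0.001 0 0.045; 0 0 0 0 0.045; 0 0 0 0 0.045'
python3 -m inch '0 0 -0.04 0 0.045; 0 0 -0.09 0 0.045; 0 0 -0.13 0 0.045; 0 0 -0.13 0 0.045'|head -2
python3 - <<'E'
from h import *
p=(.5922,-.1396,-.077)
plan(U([0,-.028,.12],p),-.077)
save("side","s3.png",(180,300,310,470),5);a=arm.place_of("side","link_grip");b=arm.place_of("top","link_grip")
print([(r["conf"],r["point"]) for r in a],[(r["conf"],r["point"]) for r in b], proj("side",U([.038,.1,.078],p)),proj("top",U([.038,.1,.078],p)))
E
```

```text
clock: 8.45
position: [0.6376, -0.0431, 0.2386]
ee_rot: [-0.119, -3.139, 0.0]
force: [-0.2, 0.2, -0.4]
width: 0.46
gripper_force: 0.0
clock: 8.85
position: [0.6391, -0.0439, 0.3747]
grasp [ 0.6406 -0.0439  0.2157] xaxis yaw 3.0653 tilt z [ 9.7e-03 -1.0e-04 -1.0e+00] shift [ 0.042  -0.1272  0.0953] roll 0.0007 F [ 1.5  0.1 -0.1] w 0.0454 t 8.8 j7 1.66
[(0.66, [204.1, 374.3])] [(0.75, [170.1, 277.1])] [[202.98557529 375.82392981]] [[141.91342677 281.09938002]]
```

View pics/s3.png

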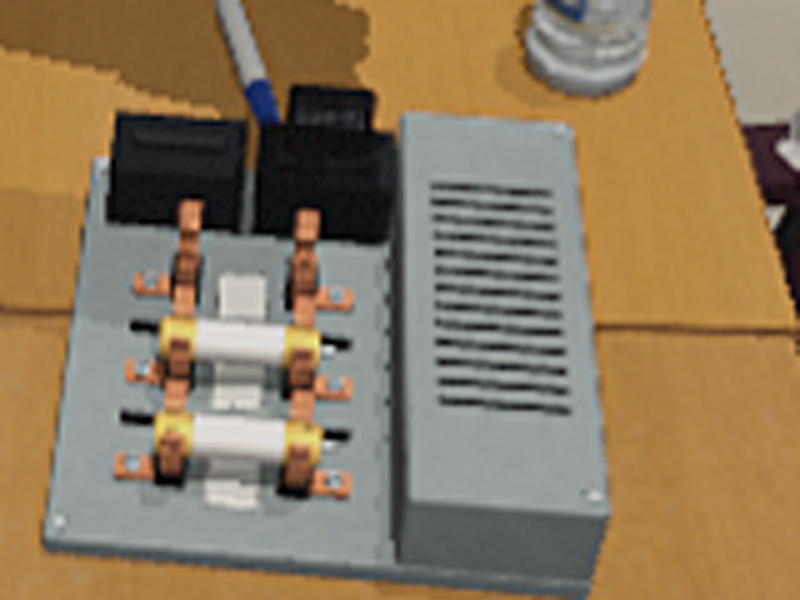

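The link stands fully home in the parking slot (crop 330,100, about pixel 376,200), and the live slot is empty. Next I measure the tray and go to the middle old fuse.

```bash
cat >> h.py <<'E'
def tray():
    for n in("top","side"):
        for r in arm.silhouettes(n,"tray")[:3]:
            c=cv2.findContours(r["region"].astype(np.uint8),0,1)[0]
            b=cv2.minAreaRect(max(c,key=cv2.contourArea))
            w=[at(n,q[::-1],.0) for q in cv2.boxPoints(b)]
            print(n,round(r["conf"],2),np.round(b[0],1),np.round(b[1],1),round(b[2],1),"ctr@.03",at(n,b[0][::-1],.03).round(3))
        for r in arm.place_of(n,"tray")[:3]: print(n,"origin",round(r["conf"],2),np.round(r["point"],1),at(n,r["point"],0).round(3))
E
python3 - <<'E'
from h import *
p=(.5922,-.1396,-.077)
arm.get_image("top");tray()
for a in [(177.3,395),(176,432.3),(230.7,436),(232.7,399)]: print(at("top",a,.032))
for a in [(421,150),(421,343),(538,348),(556,146)]: print(at("side",(160+a[0]/2.7,220+a[1]/2.7),.032))
plan(U([0,-.028,.12],p),-.077)
E
```

```text
top 0.57 [415.3 203.7] [57.1 39.3] 86.8 ctr@.03 [ 0.487 -0.405  0.03 ]
top origin 0.67 [207.4 413.6] [ 0.48  -0.406  0.   ]
side 0.81 [310.7 341.8] [52.6 76.2] 89.1 ctr@.03 [ 0.488 -0.417  0.03 ]
side origin 0.69 [342.2 313. ] [ 0.492 -0.4    0.   ]
side origin 0.41 [247.6 355.5] [ 0.588 -0.127  0.   ]
[ 0.55751413 -0.34946202  0.032     ]
[ 0.56315235 -0.4509435   0.032     ]
[ 0.41515264 -0.4595325   0.032     ]
[ 0.40811258 -0.3601099   0.032     ]
[ 0.4114377  -0.35985196  0.032     ]
[ 0.56206903 -0.35393331  0.032     ]
[ 0.56424082 -0.45414558  0.032     ]
[ 0.41999995 -0.47386066  0.032     ]
grasp [ 0.637  -0.0431  0.2084] xaxis yaw 3.0657 tilt z [-2.1e-03 -1.0e-04 -1.0e+00] shift [ 0.0372 -0.1276  0.0886] roll 0.0011 F [-0.8  0.5 -0.3] w 0.0454 t 9.2 j7 1.67
```

```bash
python3 -m inch '0.012 -0.04 0 0 0.04; 0.025 -0.08 0 0 0.04; 0.035 -0.12 0 0 0.04; 0.037 -0.1275 0 0 0.04; 0.037 -0.1275 0.03 0.001 0.04'|head -2
python3 -m inch '0 0 0.04 0 0.04; 0 0 0.06 0 0.04; 0 0 0.06 0 0.04;0 0 0.06 0 0.04' |head -2
python3 - <<'E'
from h import *
p=(.5922,-.1396,-.077)
plan(U([0,-.028,.05],p),-.077)
E
```

```text
clock: 9.75
position: [0.5913, -0.1708, 0.3415]
clock: 10.15
position: [0.5913, -0.1673, 0.2788]
grasp [ 0.5912 -0.1673  0.1198] xaxis yaw 3.0648 tilt z [-6.e-04  0.e+00 -1.e+00] shift [ 0.0011 -0.0003  0.0698] roll 0.0002 F [0.4 0.5 0.9] w 0.0399 t 10.2 j7 1.91
```

```bash
python3 -m inch '0.001 0 0.03 0 0.04; 0.001 0 0.055 0 0.04; 0.001 0 0.07 0 0.04; 0.001 0 0.07 0 0.04;0.001 0 0.07 0 0.04' 
python3 -m inch '0 0 0 0 0.02; 0 0 0 0 0;0 0 0 0 0; 0 0 0 0 0' 30
python3 - <<'E'
from h import *
p=(.5922,-.1396,-.077)
plan(U([0,-.028,.05],p),-.077)
E
```

```text
clock: 10.65
position: [0.5906, -0.1676, 0.2098]
ee_rot: [0.121, 3.138, -0.0]
force: [0.1, 0.7, 0.6]
width: 0.436
gripper_force: 0.0
clock: 11.05
position: [0.5903, -0.1676, 0.2095]
ee_rot: [0.121, 3.138, -0.0]
force: [-1.3, 0.0, 6.5]
width: 0.213
gripper_force: 30.0
grasp [ 0.5905 -0.1676  0.0505] xaxis yaw 3.0647 tilt z [ 1.3e-03 -2.0e-04 -1.0e+00] shift [0.0005 0.0001 0.0005] roll 0.0001 F [-1.3  0.   6.5] w 0.0196 t 11.1 j7 1.95
```

```bash
python3 -m inch '0 0 -0.004 0 0; 0 0 -0.010 0 0; 0 0 -0.02 0 0; 0 0 -0.05 0 0; 0 0 -0.09 0 0' 45
python3 -m inch '0 0 -0.03 0 0;0 0 -0.03 0 0;0 0 -0.03 0 0'
python3 - <<'E'
from h import *
save("side","s4.png",(150,400,230,480),3)
plan([.487,-.405,.17],.05);tray()
E
```

```text
clock: 11.55
position: [0.5894, -0.1671, 0.2991]
ee_rot: [-0.121, -3.136, -0.001]
force: [0.6, 0.3, -0.6]
width: 0.211
gripper_force: 45.0
clock: 11.85
position: [0.5901, -0.1673, 0.3301]
ee_rot: [0.12, 3.137, 0.0]
force: [0.3, 0.7, -1.2]
width: 0.209
gripper_force: 45.0
grasp [ 0.5899 -0.1671  0.1699] xaxis yaw 3.0649 tilt z [ 3.e-04  3.e-04 -1.e+00] shift [ 8.430e-02 -2.451e-01 -2.000e-04] roll -0.1267 F [-1.3  0.8 -0.6] w 0.0198 t 11.9 j7 1.89
top 0.57 [415.3 203.7] [57.1 39.3] 86.8 ctr@.03 [ 0.487 -0.405  0.03 ]
top origin 0.67 [207.4 413.6] [ 0.48  -0.406  0.   ]
side 0.66 [310.7 341.4] [51.8 78.1] 89.0 ctr@.03 [ 0.488 -0.416  0.03 ]
side 0.46 [378. 248.] [111.5  93.7] 5.0 ctr@.03 [ 0.641 -0.154  0.03 ]
side origin 0.71 [248.8 358.7] [ 0.596 -0.131  0.   ]
side origin 0.65 [345.1 314.5] [ 0.495 -0.406  0.   ]
```

View pics/s4.png

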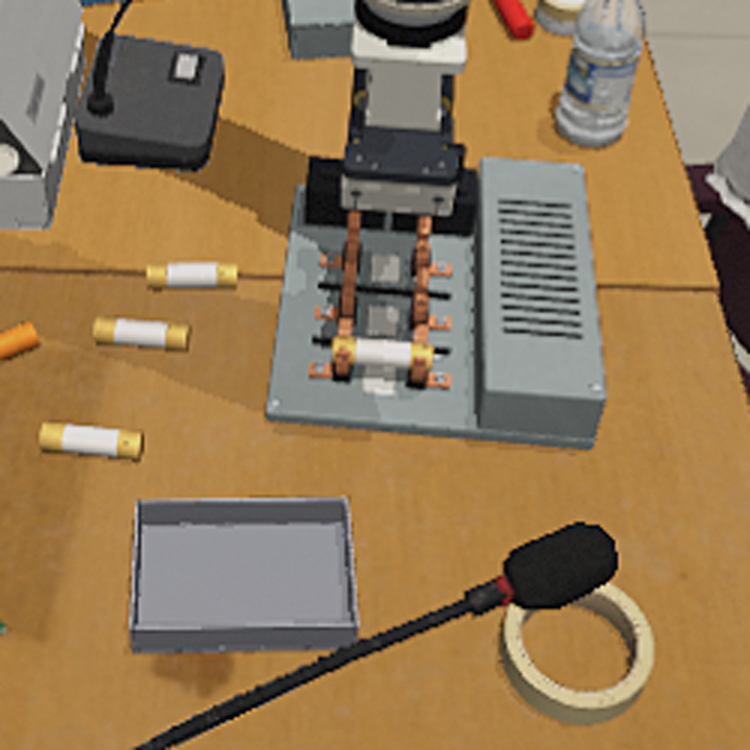

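The side view shows way 2 emptied; old1 remains in way 1 at about (357,267), and the tray is unchanged at (311,341). The held fuse is hidden under the gripper body, but the opening of 20 mm agrees with a fuse.

```bash
python3 -m inch '0.015 -0.045 0 -0.03 0; 0.03 -0.09 0 -0.06 0; 0.045 -0.135 0 -0.09 0; 0.06 -0.18 0 -0.127 0; 0.075 -0.22 0 -0.127 0'|head -2
python3 -m inch '0 0 0 0 0;0 0 0 0 0'|head -1
python3 - <<'E'
from h import *
a=.05;plan([.4875-.009*np.sin(a),-.406+.009*np.cos(a),.025],a)
E
```

```text
clock: 12.6
position: [0.4969, -0.3831, 0.3281]
clock: 12.8
grasp [ 0.4971 -0.3821  0.169 ] xaxis yaw -3.0948 tilt z [-1.3e-03  5.0e-04 -1.0e+00] shift [ 0.0105 -0.0145  0.144 ] roll -0.0032 F [ 0.2  0.3 -0.4] w 0.0197 t 12.8 j7 2.39
```

```bash
python3 -m inch '0.005 -0.007 0.03 0 0; 0.0105 -0.0145 0.07 0 0; 0.0105 -0.0145 0.11 0 0; 0.0105 -0.0145 0.135 0 0; 0.0105 -0.0145 0.144 0 0'|head -5
python3 -m inch '0 0 0 0 0;0 0 0 0 0.022; 0 0 0 0 0.028; 0 0 -0.01 0 0.03; 0 0 -0.03 0 0.03'
python3 -m inch '0 0 -0.04 0 0.04;0 0 -0.08 0 0.04; 0 0 -0.11 0 0.04; 0 0 -0.11 0 0.04'|head -1
python3 - <<'E'
from h import *
p=(.5922,-.1396,-.077)
save("side","s5.png",(300,400,230,400),4)
plan(U([0,-.088,.14],p),-.077);tray()
E
```

```text
clock: 13.3
position: [0.4887, -0.3934, 0.1814]
ee_rot: [0.082, -3.137, -0.006]
force: [-0.3, 0.8, 3.9]
width: 0.214
clock: 13.8
position: [0.4884, -0.3956, 0.2151]
ee_rot: [0.079, -3.14, -0.001]
force: [-0.5, 1.5, 0.4]
width: 0.327
gripper_force: 0.0
clock: 14.2
grasp [ 0.4898 -0.3971  0.1694] xaxis yaw -3.0915 tilt z [ 0.0052 -0.0032 -1.    ] shift [-0.1038  0.1649  0.0294] roll 0.1271 F [ 0.1  0.1 -0.2] w 0.0401 t 14.2 j7 2.42
top 0.57 [415.3 203.7] [57.1 39.3] 86.8 ctr@.03 [ 0.487 -0.405  0.03 ]
top origin 0.67 [207.4 413.6] [ 0.48  -0.406  0.   ]
side 0.77 [310.3 341.3] [51.8 75.3] 89.1 ctr@.03 [ 0.487 -0.416  0.03 ]
side 0.2 [381.8 249.4] [102.   94.7] 3.2 ctr@.03 [ 0.649 -0.158  0.03 ]
side origin 0.84 [345.5 313.9] [ 0.494 -0.407  0.   ]
```

View pics/s5.png

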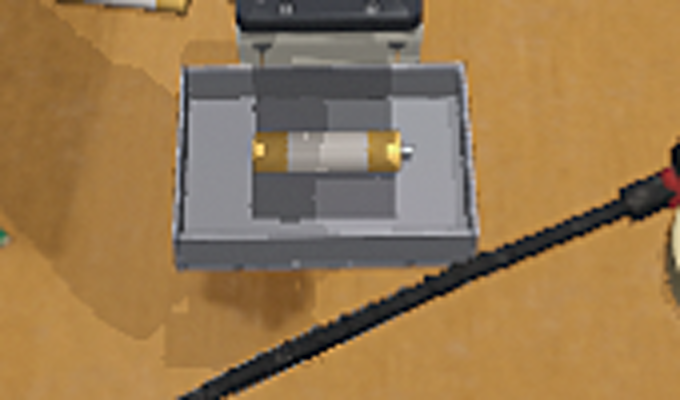

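The tray holds the first old fuse, lying at pixel (312,338) with its pin to the right. Next is way 1.

```bash
python3 -m inch '-0.025 0.04 0 0.04 0.04; -0.05 0.08 0 0.08 0.04; -0.075 0.12 0 0.127 0.04; -0.104 0.165 0.02 0.127 0.04; -0.104 0.165 0.028 0.127 0.04'|head -2
python3 -m inch '0 0 0 0 0.04;0 0 0 0 0.04'|head -1
python3 - <<'E'
from h import *
p=(.5922,-.1396,-.077)
plan(U([0,-.088,.05],p),-.077)
E
```

```text
clock: 14.95
position: [0.5872, -0.2184, 0.2943]
clock: 15.15
grasp [ 0.5831 -0.2272  0.1371] xaxis yaw 3.0637 tilt z [-2.1e-03 -7.0e-04 -1.0e+00] shift [-0.0025  0.0001  0.0871] roll -0.0009 F [-1.  -0.5  0.6] w 0.0405 t 15.2 j7 2.01
```

```bash
python3 -m inch '-0.0025 0 0.03 0 0.04; -0.0025 0 0.06 0 0.04; -0.0025 0 0.08 0 0.04; -0.0025 0 0.087 0 0.04;-0.0025 0 0.087 0 0.04' |head -4
python3 -m inch '0 0 0 0 0.02; 0 0 0 0 0;0 0 0 0 0; 0 0 0 0 0' 30
python3 -m inch '0 0 -0.004 0 0; 0 0 -0.010 0 0; 0 0 -0.02 0 0; 0 0 -0.05 0 0; 0 0 -0.09 0 0' 45
python3 -m inch '0 0 -0.03 0 0;0 0 -0.03 0 0;0 0 -0.03 0 0'
python3 - <<'E'
from h import *
arm.get_image("top");arm.get_image("side");tray()
print([(r["conf"],r["point"]) for r in arm.look_for("side","old1_c")])
a=.05;plan([.4875+.02*np.sin(a),-.406-.02*np.cos(a),.17],a)
E
```

```text
clock: 15.65
position: [0.5858, -0.2278, 0.2095]
ee_rot: [-0.124, -3.138, 0.001]
force: [0.1, 1.6, 0.5]
clock: 16.05
position: [0.587, -0.2267, 0.2109]
ee_rot: [0.121, 3.137, -0.001]
force: [-1.5, -1.0, 6.6]
width: 0.215
gripper_force: 30.0
clock: 16.55
position: [0.5862, -0.2255, 0.3]
ee_rot: [-0.12, -3.136, -0.002]
force: [0.8, 0.8, -0.3]
width: 0.21
gripper_force: 45.0
clock: 16.85
position: [0.5869, -0.2258, 0.3311]
ee_rot: [0.12, 3.137, 0.0]
force: [-0.6, 0.6, -2.0]
width: 0.211
gripper_force: 45.0
top 0.83 [414.5 203.4] [56.1 39.7] 87.1 ctr@.03 [ 0.488 -0.402  0.03 ]
top origin 0.88 [206.4 412.3] [ 0.483 -0.403  0.   ]
side 0.63 [310.8 341.3] [51.8 76.2] 89.1 ctr@.03 [ 0.488 -0.416  0.03 ]
side origin 0.72 [343.8 314.5] [ 0.495 -0.403 -0.   ]
[(0.47, [258.7, 386.6]), (0.19, [241.9, 291.5])]
grasp [ 0.5863 -0.226   0.1699] xaxis yaw 3.0647 tilt z [-1.4e-03  4.0e-04 -1.0e+00] shift [ 0.0821 -0.2069 -0.    ] roll -0.1269 F [ 0.7 -0.5 -0.3] w 0.0195 t 17.2 j7 2.0
```

```bash
python3 -m inch '0.015 -0.04 0 -0.03 0; 0.03 -0.08 0 -0.06 0; 0.045 -0.12 0 -0.09 0; 0.06 -0.16 0 -0.127 0; 0.08 -0.205 0 -0.127 0'|head -2
python3 -m inch '0 0 0.01 0 0;0 0 0.03 0 0;0 0 0.05 0 0'|head -1
python3 - <<'E'
from h import *
a=.05;plan([.4875+.018*np.sin(a),-.405-.018*np.cos(a),.053],a)
E
```

```text
clock: 17.7
position: [0.4911, -0.4251, 0.3292]
clock: 18.0
grasp [ 0.4909 -0.4249  0.1199] xaxis yaw -3.0928 tilt z [ 3.e-04 -1.e-04 -1.e+00] shift [0.0024 0.002  0.0669] roll -0.0012 F [ 1.3  1.6 -1.8] w 0.0192 t 18.0 j7 2.48
```

```bash
python3 -m inch '0.002 0.002 0.03 0 0;0.002 0.002 0.055 0 0;0.002 0.002 0.067 0 0;0.002 0.002 0.067 0 0;0.002 0.002 0.067 0 0'|head -4
python3 -m inch '0 0 0 0 0.022;0 0 0 0 0.028; 0 0 0 0 0.032; 0 0 -0.01 0 0.035; 0 0 -0.05 0 0.05'|head -4
python3 -m inch '0 0 -0.04 0 0.05;0 0 -0.08 0 0.05; 0 0 -0.08 0 0.05'|head -1
python3 - <<'E'
from h import *
p=(.5922,-.1396,-.077)
save("side","s6.png",(240,400,220,400),4)
plan([.3687,-.2963,.13],.0)
for r in arm.silhouettes("side","new1_c")[:6]:
    c=max(cv2.findContours(r["region"].astype(np.uint8),0,1)[0],key=cv2.contourArea);b=cv2.minAreaRect(c)
    print(round(r["conf"],2),np.round(b[0],1),np.round(b[1],1),round(b[2],1),at("side",b[0][::-1],.0103).round(4))
E
```

```text
clock: 18.5
position: [0.4893, -0.4229, 0.2133]
ee_rot: [-0.078, 3.14, -0.001]
force: [0.4, -0.6, -1.8]
clock: 19.0
position: [0.4881, -0.4213, 0.2604]
ee_rot: [0.079, -3.135, -0.007]
force: [0.1, 0.2, -0.3]
clock: 19.3
grasp [ 0.4904 -0.424   0.1879] xaxis yaw -3.0916 tilt z [ 0.0056 -0.0039 -1.    ] shift [0.1155 0.1338 0.0567] roll 0.0499 F [ 0.2 -0.3 -0.5] w 0.0502 t 19.4 j7 2.46
0.53 [273.5 259.9] [25.6  8.3] 5.2 [ 0.3876 -0.1849  0.0103]
```

View pics/s6.png

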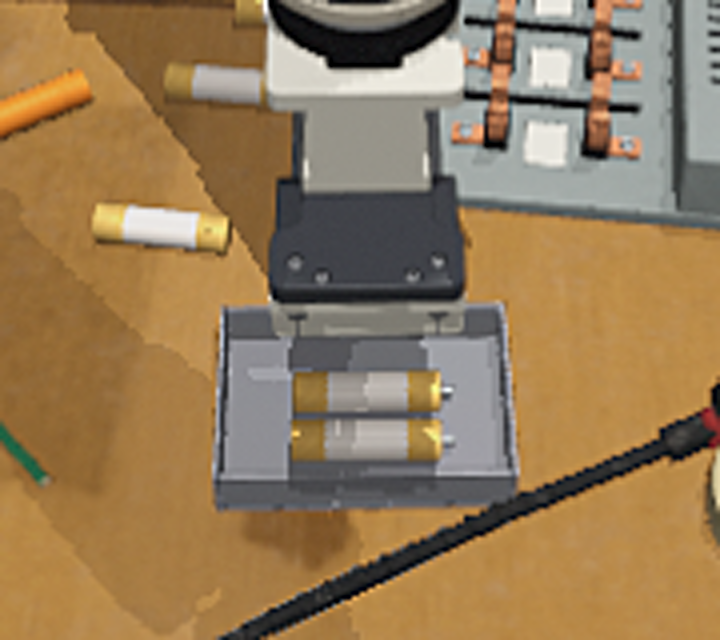

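Both old fuses lie flat in the tray (side pixels about (312,338) and (312,350)), pins right. All three ways are now empty. The orange cylinder (230,266) is not meant. The new fuses are the yellow-capped, white-bodied ones. I measure their centres from the white bodies.

Run:
```python
from h import *
np.set_printoptions(precision=4,suppress=True)
est={"A":(.3687,-.2963),"B":(.3955,-.1885),"C":(.4325,-.1217)}
for n in("top","side"):
    im=cv2.imread(f"pics/{n[0]}0.png");h=cv2.cvtColor(im,cv2.COLOR_BGR2HSV)
    for k,e in est.items():
        q=proj(n,[e[0],e[1],.0103])[0].astype(int);r0,c0=q[0]-22,q[1]-22
        roi=h[r0:r0+44,c0:c0+44]
        m=((roi[:,:,1]<70)&(roi[:,:,2]>120)).astype(np.uint8)
        N,L,S,Ce=cv2.connectedComponentsWithStats(m)
        i=1+np.argmax(S[1:,4]);ys,xs=np.where(L==i)
        ce=at(n,(ys.mean()+r0,xs.mean()+c0),.013)
        P=np.array([at(n,(y+r0,x+c0),.0103)[:2] for y,x in zip(ys,xs)]);P-=P.mean(0)
        v=np.linalg.svd(P)[2][0];print(n,k,S[i,4],ce,"yaw",round(np.arctan(v[1]/v[0]),3))
```

```text
top A 96 [ 0.3698 -0.2957  0.013 ] yaw -0.099
top B 99 [ 0.3965 -0.1879  0.013 ] yaw -0.058
top C 101 [ 0.4321 -0.1215  0.013 ] yaw 0.065
side A 156 [ 0.3682 -0.2955  0.013 ] yaw -0.145
side B 135 [ 0.3948 -0.1878  0.013 ] yaw -0.108
side C 114 [ 0.432  -0.1222  0.013 ] yaw 0.072
```

```bash
python3 -m inch '0.03 0.035 0 0.03 0.05; 0.06 0.07 0 0.07 0.05; 0.09 0.105 0 0.11 0.05; 0.115 0.134 0.03 0.14 0.05; 0.115 0.134 0.06 0.14 0.05'|head -2
python3 -m inch '0 0 0 0 0.05;0 0 0 0 0.05'|head -1
python3 - <<'E'
from h import *
plan([.369,-.2956,.0215],-.09)
E
```

```text
clock: 19.9
position: [0.3636, -0.2907, 0.2816]
clock: 20.1
grasp [ 0.3675 -0.2947  0.1237] xaxis yaw 3.0516 tilt z [-1.4e-03  3.0e-04 -1.0e+00] shift [-0.0017 -0.0008  0.1022] roll 0.0 F [ 0.1 -0.1  1.6] w 0.0504 t 20.1 j7 2.27
```

```bash
python3 -m inch '-0.0015 -0.001 0.04 0 0.05; -0.0015 -0.001 0.08 0 0.05; -0.0015 -0.001 0.095 0 0.05; -0.0015 -0.001 0.101 0 0.05; -0.0015 -0.001 0.101 0 0.05'|sed -n '2p;4p'
python3 -m inch '0 0 0 0 0.02; 0 0 0 0 0;0 0 0 0 0; 0 0 0 0 0;0 0 0 0 0' 20
python3 - <<'E'
from h import *
plan([.369,-.2956,.0215],-.09)
E
python3 -m inch '0 0 0 0 0; 0 0 -0.03 0 0; 0 0 -0.07 0 0; 0 0 -0.11 0 0; 0 0 -0.13 0 0' 45
python3 - <<'E'
from h import *
p=(.5922,-.1394,-.077)
plan(U([0,-.088,.15],p),-.077)
save("side","s7.png",(200,360,220,400),4)
E
```

```text
position: [0.3696, -0.2964, 0.182]
force: [-0.0, -0.1, 0.4]
clock: 21.1
position: [0.3691, -0.2956, 0.1821]
ee_rot: [0.141, 3.138, -0.0]
force: [-0.2, -0.1, 4.3]
width: 0.217
gripper_force: 20.0
grasp [ 0.3692 -0.2956  0.0231] xaxis yaw 3.0519 tilt z [ 8.e-04 -3.e-04 -1.e+00] shift [0.0002 0.     0.0016] roll 0.0003 F [-0.2 -0.1  4.3] w 0.0199 t 21.1 j7 2.39
clock: 21.6
position: [0.3691, -0.2961, 0.3146]
ee_rot: [0.142, 3.136, -0.002]
force: [0.5, -0.1, -1.0]
width: 0.216
gripper_force: 45.0
grasp [ 0.3695 -0.2963  0.1556] xaxis yaw 3.0513 tilt z [ 0.0027 -0.0015 -1.    ] shift [-0.2088  0.0884  0.006 ] roll -0.0132 F [ 0.5 -0.1 -1. ] w 0.0198 t 21.6 j7 2.25
```

View pics/s7.png

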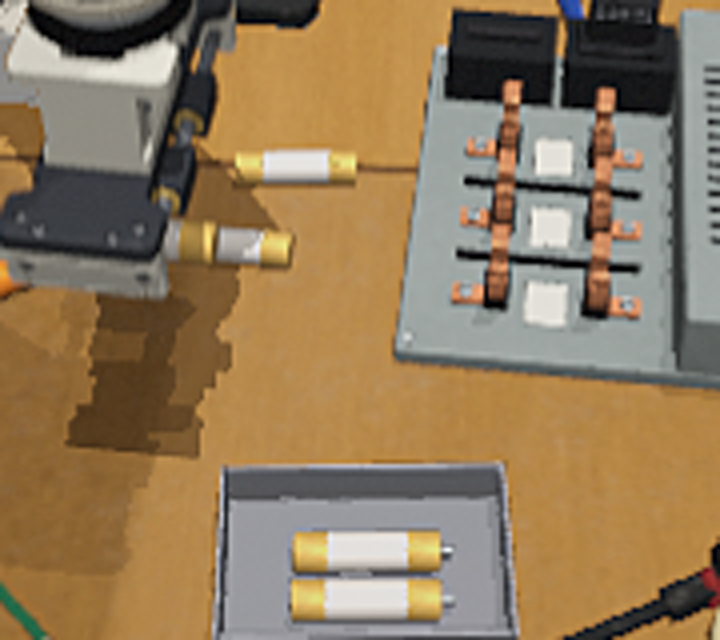

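The first new fuse is lifted; its right cap shows beside the gripper at about (272,261). Two new fuses remain on the table, and both old ones lie in the tray.

```bash
python3 -m inch '-0.045 0.018 0 0 0; -0.09 0.036 0 0 0; -0.135 0.055 0 -0.013 0; -0.18 0.075 0 -0.013 0; -0.209 0.088 0 -0.013 0'|head -2
python3 -m inch '0 0 0.02 0 0;0 0 0.04 0 0; 0 0 0.045 0 0; 0 0 0.045 0 0'|head -1
python3 - <<'E'
from h import *
p=(.5922,-.1394,-.077)
plan(U([0,-.088,.0568],p),-.077)
E
```

```text
clock: 22.15
position: [0.588, -0.2242, 0.3108]
clock: 22.55
grasp [ 0.584  -0.2266  0.1066] xaxis yaw 3.0644 tilt z [-2.4e-03  7.0e-04 -1.0e+00] shift [-0.0016 -0.0005  0.0498] roll -0.0002 F [ 0.2 -0.3  0.2] w 0.0196 t 22.6 j7 2.03
```

```bash
python3 -m inch '-0.0015 -0.0005 0.01 0 0;-0.0015 -0.0005 0.02 0 0;-0.0015 -0.0005 0.028 0 0;-0.0015 -0.0005 0.034 0 0;-0.0015 -0.0005 0.034 0 0'
python3 - <<'E'
from h import *
p=(.5922,-.1394,-.077)
plan(U([0,-.088,.0568],p),-.077)
E
```

```text
clock: 23.05
position: [0.5863, -0.2274, 0.2321]
ee_rot: [-0.121, -3.139, -0.0]
force: [0.1, -0.5, 0.7]
width: 0.209
gripper_force: 45.0
grasp [ 0.5862 -0.2274  0.0731] xaxis yaw 3.0645 tilt z [-6.e-04  1.e-04 -1.e+00] shift [0.0008 0.0002 0.0163] roll -0.0001 F [ 0.1 -0.5  0.7] w 0.0192 t 23.1 j7 2.04
```

```bash
python3 -m inch '0.0005 0 0.004 0 0;0.0005 0 0.008 0 0;0.0005 0 0.012 0 0;0.0005 0 0.015 0 0;0.0005 0 0.016 0 0'
python3 -m inch '0 0 0.001 0 0;0 0 0.001 0 0'
python3 - <<'E'
from h import *
p=(.5922,-.1394,-.077)
plan(U([0,-.088,.0568],p),-.077)
E
```

```text
clock: 23.55
position: [0.5855, -0.2273, 0.216]
ee_rot: [-0.121, -3.138, 0.0]
force: [-0.2, -1.2, 1.0]
width: 0.212
gripper_force: 45.0
clock: 23.75
position: [0.5855, -0.2274, 0.2159]
ee_rot: [-0.121, -3.138, -0.001]
force: [-3.2, 0.2, 4.2]
width: 0.216
gripper_force: 45.0
grasp [ 0.5854 -0.2273  0.0569] xaxis yaw 3.0645 tilt z [-8.e-04  4.e-04 -1.e+00] shift [-0.      0.0002  0.0001] roll -0.0001 F [-3.2  0.2  4.2] w 0.0198 t 23.8 j7 2.05
```

```bash
python3 -m inch '0 0 0.0015 0 0;0 0 0.0015 0 0;0 0 0.0015 0 0'
python3 -m inch '0 0 0 0 0.025;0 0 0 0 0.035; 0 0 0 0 0.038; 0 0 -0.03 0 0.038; 0 0 -0.07 0 0.038'
python3 -m inch '0 0 -0.04 0 0.05;0 0 -0.07 0 0.05; 0 0 -0.07 0 0.05'|head -1
python3 - <<'E'
from h import *
plan([.3957,-.1879,.15],-.06)
E
```

```text
clock: 24.05
position: [0.5855, -0.2274, 0.2157]
ee_rot: [-0.121, -3.139, -0.001]
force: [-7.1, 2.1, 18.4]
width: 0.21
gripper_force: 45.0
clock: 24.55
position: [0.5852, -0.2267, 0.2828]
ee_rot: [-0.12, -3.135, -0.002]
force: [0.1, -0.0, 0.7]
width: 0.415
gripper_force: 0.0
clock: 24.85
grasp [ 0.5882 -0.2283  0.1997] xaxis yaw 3.0647 tilt z [ 0.0071 -0.0021 -1.    ] shift [0.1954 0.0256 0.0482] roll -0.0169 F [ 1.1 -0.3  0.1] w 0.0496 t 24.9 j7 1.99
```

```bash
python3 -m inch '0.045 0.006 0 0 0.05; 0.09 0.012 0 -0.017 0.05; 0.135 0.018 0 -0.017 0.05; 0.175 0.022 0.02 -0.017 0.05; 0.195 0.0255 0.05 -0.017 0.05'|head -2
python3 -m inch '0 0 0 0 0.05;0 0 0.03 0 0.05;0 0 0.03 0 0.05'|head -1
python3 - <<'E'
from h import *
plan([.3957,-.1879,.0215],-.06)
save("side","s8.png",(210,310,310,410),5)
E
```

```text
clock: 25.35
position: [0.3905, -0.1864, 0.3042]
clock: 25.65
grasp [ 0.3924 -0.1863  0.1133] xaxis yaw 3.082 tilt z [-3.9e-03  8.0e-04 -1.0e+00] shift [-0.0037 -0.0015  0.0917] roll 0.0005 F [-0.6 -0.   0.2] w 0.0498 t 25.6 j7 2.06
```

View pics/s8.png

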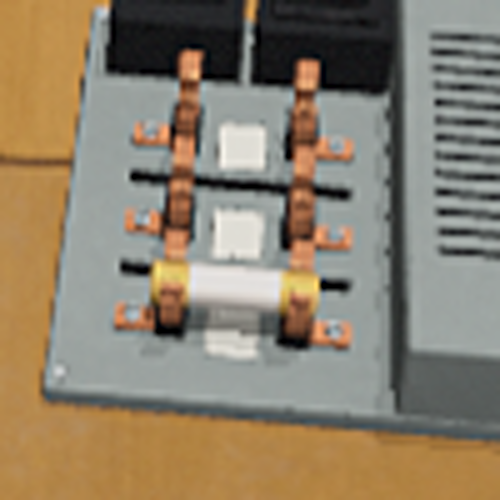

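The new fuse sits in way 1 between pixels (340,267) and (374,268), centred as predicted.

```bash
python3 -m inch '-0.002 -0.001 0.04 0 0.05; -0.0025 -0.0015 0.07 0 0.05; -0.0025 -0.0015 0.085 0 0.05; -0.0025 -0.0015 0.091 0 0.05; -0.0025 -0.0015 0.091 0 0.05'|sed -n '2p;4p'
python3 -m inch '0 0 0 0 0.02; 0 0 0 0 0;0 0 0 0 0; 0 0 0 0 0;0 0 0 0 0' 20
python3 - <<'E'
from h import *
plan([.3957,-.1879,.0215],-.06)
E
python3 -m inch '0 0 0 0 0; 0 0 -0.03 0 0; 0 0 -0.07 0 0; 0 0 -0.11 0 0; 0 0 -0.13 0 0' 45
python3 - <<'E'
from h import *
p=(.5922,-.1394,-.077)
plan(U([0,-.028,.15],p),-.077)
E
```

```text
position: [0.3964, -0.1887, 0.1834]
force: [0.5, 0.2, 0.4]
clock: 26.7
position: [0.396, -0.1885, 0.1836]
ee_rot: [0.094, 3.139, -0.0]
force: [0.4, 2.0, 5.8]
width: 0.218
gripper_force: 20.0
grasp [ 0.3961 -0.1885  0.0246] xaxis yaw 3.0818 tilt z [ 7.e-04 -0.e+00 -1.e+00] shift [0.0005 0.0006 0.0031] roll 0.0002 F [0.4 2.  5.8] w 0.02 t 26.7 j7 2.18
clock: 27.2
position: [0.3961, -0.1889, 0.3159]
ee_rot: [0.095, 3.137, -0.001]
force: [-0.0, 0.4, -0.9]
width: 0.214
gripper_force: 45.0
grasp [ 0.3965 -0.1891  0.1569] xaxis yaw 3.0812 tilt z [ 2.9e-03 -7.0e-04 -1.0e+00] shift [-0.1918  0.0334  0.0075] roll 0.0166 F [-0.   0.4 -0.9] w 0.0196 t 27.2 j7 2.02
```

```bash
python3 -m inch '-0.045 0.008 0 0 0; -0.09 0.016 0 0 0; -0.135 0.024 0 0.016 0; -0.175 0.03 0 0.016 0; -0.1915 0.0335 0 0.016 0'|head -2
python3 -m inch '0 0 0.02 0 0;0 0 0.04 0 0; 0 0 0.045 0 0; 0 0 0.045 0 0'|head -1
python3 - <<'E'
from h import *
p=(.5922,-.1394,-.077)
plan(U([0,-.028,.0583],p),-.077)
E
```

```text
clock: 27.7
position: [0.5923, -0.1651, 0.3128]
clock: 28.1
grasp [ 0.5882 -0.1664  0.1085] xaxis yaw 3.0656 tilt z [-2.1e-03  4.0e-04 -1.0e+00] shift [-0.002  -0.0008  0.0502] roll 0.001 F [0.6 0.1 0.6] w 0.0196 t 28.1 j7 1.95
```

```bash
python3 -m inch '-0.002 -0.0008 0.01 0.001 0;-0.0015 -0.0008 0.02 0.001 0;-0.0015 -0.0008 0.028 0.001 0;-0.0015 -0.0008 0.034 0.001 0;-0.0015 -0.0008 0.034 0.001 0'|sed -n '2p;4p'
python3 - <<'E'
from h import *
p=(.5922,-.1394,-.077)
plan(U([0,-.028,.0583],p),-.077)
E
python3 -m inch '0 0 0.004 0 0;0 0 0.008 0 0;0 0 0.012 0 0;0 0 0.016 0 0;0 0 0.017 0 0'
python3 -m inch '0 0 0.0015 0 0;0 0 0.0015 0 0;0 0 0.0015 0 0'
python3 - <<'E'
from h import *
p=(.5922,-.1394,-.077)
plan(U([0,-.028,.0583],p),-.077)
E
```

```text
position: [0.5903, -0.1675, 0.2336]
force: [0.3, 0.0, 1.1]
grasp [ 0.5902 -0.1675  0.0746] xaxis yaw 3.0646 tilt z [-7.e-04  0.e+00 -1.e+00] shift [0.0001 0.0002 0.0163] roll 0.0 F [0.3 0.  1.1] w 0.0192 t 28.6 j7 1.96
clock: 29.1
position: [0.5903, -0.1674, 0.2172]
ee_rot: [-0.121, -3.139, -0.001]
force: [-4.4, 0.7, 14.4]
width: 0.21
gripper_force: 45.0
clock: 29.4
position: [0.5902, -0.1676, 0.2171]
ee_rot: [0.121, 3.139, 0.001]
force: [-6.8, 2.4, 21.0]
width: 0.213
gripper_force: 45.0
grasp [ 0.5902 -0.1675  0.0581] xaxis yaw 3.0645 tilt z [ 2.e-04  8.e-04 -1.e+00] shift [ 0.0002  0.0001 -0.0002] roll -0.0001 F [-6.8  2.4 21. ] w 0.0195 t 29.4 j7 1.97
```

Seated (21 N, bottomed at the expected height). Release and fetch the third.

```bash
python3 -m inch '0 0 -0.001 0 0.025;0 0 -0.001 0 0.035; 0 0 -0.001 0 0.038; 0 0 -0.03 0 0.038; 0 0 -0.07 0 0.038'|head -1
python3 -m inch '0 0 -0.04 0 0.05;0 0 -0.07 0 0.05; 0 0 -0.07 0 0.05'|head -1
python3 - <<'E'
from h import *
plan([.4321,-.1218,.12],.05)
E
```

```text
clock: 29.9
clock: 30.2
grasp [ 0.5926 -0.1683  0.2009] xaxis yaw 3.0647 tilt z [ 0.0068 -0.0013 -1.    ] shift [0.1642 0.0341 0.0797] roll -0.1269 F [ 0.5 -0.6 -0.8] w 0.0497 t 30.2 j7 1.9
```

```bash
python3 -m inch '0.04 0.008 0 -0.03 0.05; 0.08 0.016 0 -0.07 0.05; 0.12 0.025 0 -0.1 0.05; 0.15 0.031 0.02 -0.127 0.05; 0.164 0.034 0.05 -0.127 0.05'|head -2
python3 -m inch '0 0 0 0 0.05;0 0 0.03 0 0.05;0 0 0.03 0 0.05'|head -1
python3 - <<'E'
from h import *
plan([.4321,-.1218,.0215],.05)
save("side","s9.png",(160,310,270,430),5)
E
```

```text
clock: 30.7
position: [0.4272, -0.1203, 0.3056]
clock: 31.0
grasp [ 0.4291 -0.1209  0.1152] xaxis yaw -3.0915 tilt z [-0.0035 -0.     -1.    ] shift [-0.0032 -0.0011  0.0937] roll 0.0001 F [ 0.8  0.2 -0.2] w 0.0499 t 31.0 j7 1.99
```

View pics/s9.png

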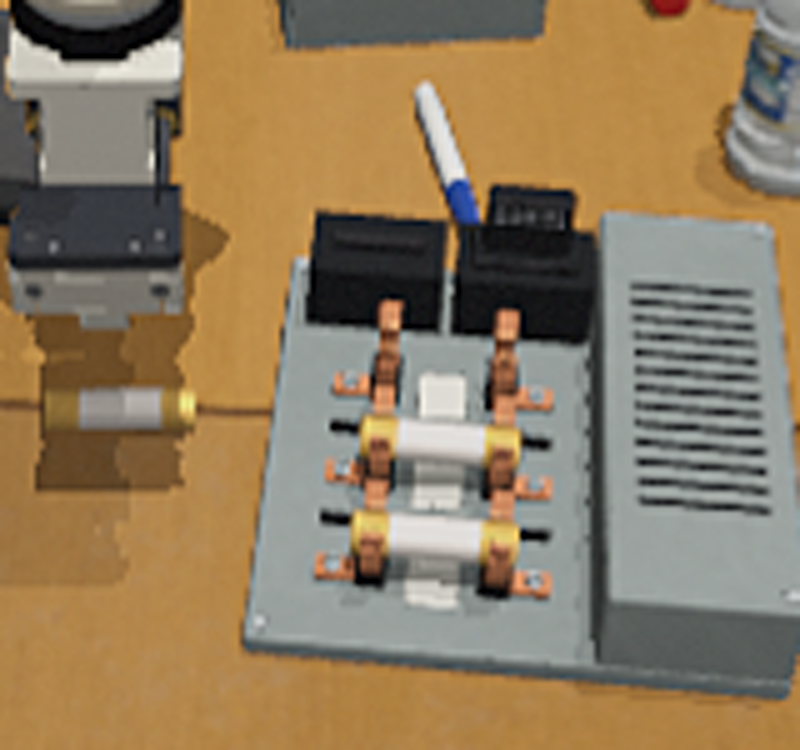

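New fuses sit in way 1 (357,267) and way 2 (358,248), level and centred. The third lies under the gripper at (294,241).

```bash
python3 -m inch '-0.002 -0.001 0.04 0 0.05; -0.0025 -0.001 0.07 0 0.05; -0.0025 -0.001 0.085 0 0.05; -0.0025 -0.001 0.093 0 0.05; -0.0025 -0.001 0.093 0 0.05'|sed -n '2p;4p'
python3 -m inch '0 0 0 0 0.02; 0 0 0 0 0;0 0 0 0 0; 0 0 0 0 0;0 0 0 0 0' 20
python3 - <<'E'
from h import *
plan([.4321,-.1218,.0215],.05)
E
python3 -m inch '0 0 0 0 0; 0 0 -0.03 0 0; 0 0 -0.07 0 0; 0 0 -0.11 0 0; 0 0 -0.13 0 0' 45
python3 - <<'E'
from h import *
p=(.5922,-.1394,-.077)
plan(U([0,.032,.15],p),-.077)
E
```

```text
position: [0.4328, -0.1221, 0.1829]
force: [-0.4, -0.3, -0.1]
clock: 32.05
position: [0.4323, -0.1218, 0.1831]
ee_rot: [-0.079, 3.14, 0.0]
force: [-0.1, 0.9, 5.9]
width: 0.216
gripper_force: 20.0
grasp [ 0.4324 -0.1218  0.0241] xaxis yaw -3.0913 tilt z [ 8.e-04  1.e-04 -1.e+00] shift [ 0.0003 -0.      0.0026] roll 0.0003 F [-0.1  0.9  5.9] w 0.0198 t 32.0 j7 2.11
clock: 32.55
position: [0.4324, -0.1222, 0.3155]
ee_rot: [-0.078, 3.138, -0.001]
force: [1.4, 0.5, -2.0]
width: 0.211
gripper_force: 45.0
grasp [ 0.4328 -0.1222  0.1565] xaxis yaw -3.0919 tilt z [ 3.e-03 -3.e-04 -1.e+00] shift [-0.1623  0.0067  0.007 ] roll 0.1267 F [ 1.4  0.5 -2. ] w 0.0194 t 32.5 j7 1.96
```

```bash
python3 -m inch '-0.04 0.001 0 0.04 0; -0.08 0.003 0 0.08 0; -0.12 0.005 0 0.11 0; -0.15 0.006 0 0.127 0; -0.162 0.0065 0 0.127 0'|head -2
python3 -m inch '0 0 0.02 0 0;0 0 0.035 0 0; 0 0 0.04 0 0; 0 0 0.04 0 0'|head -1
python3 - <<'E'
from h import *
p=(.5922,-.1394,-.077)
plan(U([0,.032,.0578],p),-.077)
E
```

```text
clock: 33.05
position: [0.5959, -0.1062, 0.3123]
clock: 33.45
grasp [ 0.5922 -0.1073  0.1129] xaxis yaw 3.0642 tilt z [-2.4e-03  3.0e-04 -1.0e+00] shift [-0.0026  0.      0.0551] roll -0.0004 F [-0.3 -0.4  0. ] w 0.0193 t 33.5 j7 1.86
```

```bash
python3 -m inch '-0.002 0 0.01 0 0;-0.002 0 0.02 0 0;-0.002 0 0.03 0 0;-0.002 0 0.039 0 0;-0.002 0 0.039 0 0'|sed -n '2p;4p'
python3 - <<'E'
from h import *
p=(.5922,-.1394,-.077)
plan(U([0,.032,.0578],p),-.077)
E
python3 -m inch '0 0 0.004 0 0;0 0 0.008 0 0;0 0 0.012 0 0;0 0 0.016 0 0;0 0 0.017 0 0'
python3 -m inch '0 0 0.0015 0 0;0 0 0.0015 0 0;0 0 0.0015 0 0'
python3 - <<'E'
from h import *
p=(.5922,-.1394,-.077)
plan(U([0,.032,.0578],p),-.077)
E
```

```text
position: [0.5952, -0.1074, 0.2325]
force: [-0.6, -0.1, 0.5]
grasp [ 0.595  -0.1074  0.0735] xaxis yaw 3.0646 tilt z [-1.5e-03 -1.0e-04 -1.0e+00] shift [ 0.0003 -0.0001  0.0157] roll -0.0 F [-0.6 -0.1  0.5] w 0.0187 t 34.0 j7 1.88
clock: 34.45
position: [0.5954, -0.1074, 0.2167]
ee_rot: [-0.121, -3.139, -0.0]
force: [-3.3, -0.0, 14.3]
width: 0.213
gripper_force: 45.0
clock: 34.75
position: [0.5953, -0.1075, 0.2166]
ee_rot: [0.121, 3.139, 0.001]
force: [-7.4, 0.9, 20.6]
width: 0.215
gripper_force: 45.0
grasp [ 0.5954 -0.1074  0.0576] xaxis yaw 3.0646 tilt z [ 2.e-04  8.e-04 -1.e+00] shift [ 0.0007 -0.0002 -0.0002] roll -0.0 F [-7.4  0.9 20.6] w 0.0197 t 34.8 j7 1.89
```

```bash
python3 -m inch '0 0 -0.001 0 0.025;0 0 -0.001 0 0.035; 0 0 -0.001 0 0.038; 0 0 -0.03 0 0.038; 0 0 -0.07 0 0.038'|head -1
python3 -m inch '0 0 -0.04 0 0.045;0 0 -0.07 0 0.045; 0 0 -0.07 0 0.045'|head -1
python3 -m inch '-0.015 0.03 0 0 0.045;-0.03 0.055 0 0 0.045;-0.038 0.068 0 0 0.045;-0.038 0.068 0 0 0.045;-0.038 0.068 0 0 0.045'|head -2
python3 - <<'E'
from h import *
p=(.5922,-.1394,-.077)
plan(U([.038,.1,.08],p),-.077)
save("side","s10.png",(180,390,250,440),3.8);tray()
E
```

```text
clock: 35.25
clock: 35.55
clock: 36.05
position: [0.6382, -0.0435, 0.3545]
grasp [ 0.6379 -0.0437  0.1955] xaxis yaw 3.0642 tilt z [-0.0015 -0.0011 -1.    ] shift [1.000e-04 1.200e-03 1.155e-01] roll -0.0004 F [-0.4 -0.4  0.9] w 0.0451 t 36.0 j7 1.71
top 0.83 [414.5 203.4] [56.1 39.7] 87.1 ctr@.03 [ 0.488 -0.402  0.03 ]
top origin 0.88 [206.4 412.3] [ 0.483 -0.403  0.   ]
side 0.8 [310.3 341.3] [51.8 75.3] 89.1 ctr@.03 [ 0.487 -0.416  0.03 ]
side 0.42 [356.5 266.3] [33.4  9.8] 6.3 ctr@.03 [ 0.586 -0.214  0.03 ]
side origin 0.73 [345.5 312.8] [ 0.492 -0.407  0.   ]
```

View pics/s10.png

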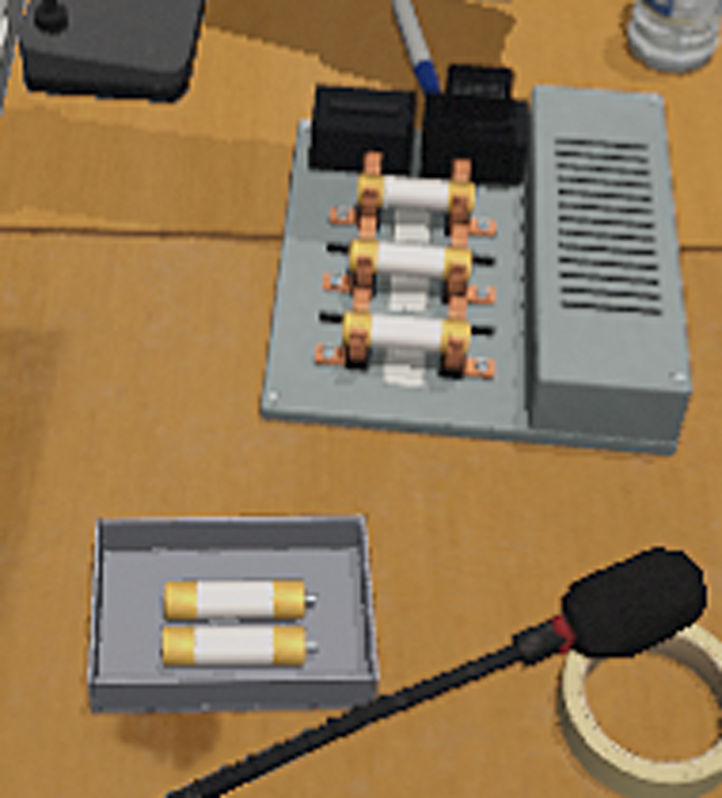

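All three ways hold new fuses, side pixels (359,230), (358,248) and (357,267). The tray holds both old ones, and the link is still parked at (376,202).

```bash
python3 -m inch '0 0.001 0.04 0 0.045;0 0.001 0.08 0 0.045;0 0.001 0.105 0 0.045;0 0.001 0.1155 0 0.045;0 0.001 0.1155 0 0.045'|sed -n '2p;4p'
python3 -m inch '0 0 0 0 0.02;0 0 0 0 0;0 0 0 0 0;0 0 0 0 0' 35
python3 - <<'E'
from h import *
p=(.5922,-.1394,-.077)
plan(U([.038,.1,.08],p),-.077)
E
python3 -m inch '0 0 -0.01 0 0;0 0 -0.025 0 0;0 0 -0.04 0 0;0 0 -0.05 0 0;0 0 -0.05 0 0'
python3 - <<'E'
from h import *
p=(.5922,-.1394,-.077)
plan(U([-.038,.1,.13],p),-.077)
E
```

```text
position: [0.6382, -0.0419, 0.2388]
force: [0.4, 0.6, -0.7]
clock: 37.2
position: [0.639, -0.0415, 0.2407]
ee_rot: [0.121, 3.138, 0.0]
force: [0.3, -0.8, 1.9]
width: 0.195
gripper_force: 0.4
grasp [ 0.6393 -0.0415  0.0817] xaxis yaw 3.0648 tilt z [ 1.6e-03  1.0e-04 -1.0e+00] shift [ 0.0014 -0.0012  0.0017] roll 0.0002 F [ 0.3 -0.8  1.9] w 0.0179 t 37.2 j7 1.76
clock: 37.7
position: [0.6394, -0.0416, 0.2922]
ee_rot: [0.12, 3.136, 0.001]
force: [0.2, -0.8, -1.6]
width: 0.177
gripper_force: 35.0
grasp [ 0.64   -0.0415  0.1332] xaxis yaw 3.0648 tilt z [ 3.7e-03  3.0e-04 -1.0e+00] shift [ 0.0781 -0.0013  0.0029] roll 0.0002 F [ 0.2 -0.8 -1.6] w 0.0162 t 37.7 j7 1.73
```

```bash
python3 -m inch '0 0 0 0 0;0.03 0 0 0 0;0.06 -0.0005 0 0 0;0.075 -0.0005 0 0 0;0.075 -0.0005 0 0 0'|sed -n '2p;4p'
python3 -m inch '0 0 0 0 0;0 0 0 0 0'|sed -n 2p
python3 - <<'E'
from h import *
plan([.5637,-.0368,.105],-.077)
save("side","s11.png",(170,240,310,400),8)
p=(.5922,-.1394,-.077)
print("slot ends",proj("side",[U([-.038+a,.1,.054],p) for a in(-.022,0,.022)]))
E
```

```text
position: [0.5618, -0.0361, 0.2891]
force: [1.2, 0.5, -1.2]
position: [0.5648, -0.0362, 0.2896]
grasp [ 0.5649 -0.0362  0.1306] xaxis yaw 3.0649 tilt z [ 7.e-04 -3.e-04 -1.e+00] shift [ 0.0012 -0.0006  0.0256] roll 0.0003 F [ 0.1  0.6 -0.8] w 0.0156 t 38.4 j7 1.72
slot ends [[206.9226789  337.11485396]
 [207.58826693 345.57301766]
 [208.25558823 354.05411904]]
```

View pics/s11.png

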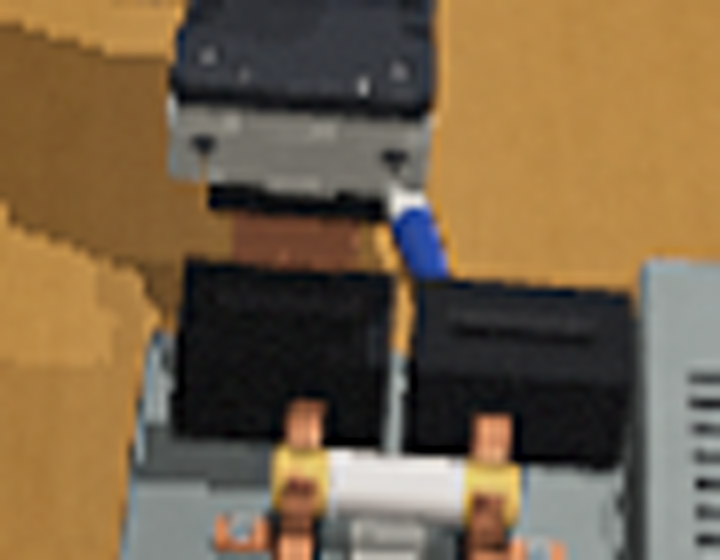

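The blade spans columns 339–356 above the live block, whose top spans about 333–359.

Run:
```python
from h import *
def aty(pt,y):
    o,v=ray("side",pt);return o+v*(y-o[1])/v[1]
y=-.0385
for n,pt in {"bladeL":(170+240/8,310+232/8),"bladeR":(170+243/8,310+365/8),"shL":(170+200/8,310+208/8),"shR":(170+203/8,310+390/8)}.items(): print(n,aty(pt,y))
for n,pt in {"blkL":(170+262/8,310+186/8),"blkR":(170+270/8,310+393/8),"pkL":(170+285/8,310+415/8),"pkR":(170+297/8,310+632/8)}.items(): print(n,at("side",pt,.054))
p=(.5922,-.1394,-.077)
print(U([-.038,.1,.054],p),[U([x,.123,.054],p) for x in(-.073,-.003,.003,.073)])
```

```text
bladeL [ 0.54392171 -0.0385      0.08097434]
bladeR [ 0.58630271 -0.0385      0.08121688]
shL [ 0.5357065  -0.0385      0.09745771]
shR [ 0.59312697 -0.0385      0.0982266 ]
blkL [ 0.52992268 -0.01910272  0.054     ]
blkR [ 0.59771179 -0.02029768  0.054     ]
pkL [ 0.60462409 -0.02739229  0.054     ]
pkR [ 0.67501537 -0.0303896   0.054     ]
[ 0.56200499 -0.03677319  0.054     ] [array([ 0.52887795, -0.01114901,  0.054     ]), array([ 0.59867053, -0.01653368,  0.054     ]), array([ 0.60465275, -0.01699523,  0.054     ]), array([ 0.67444534, -0.0223799 ,  0.054     ])]
```

```bash
python3 -m inch '0.0026 -0.0006 0 0 0;0.0026 -0.0006 0.008 0 0;0.0026 -0.0006 0.016 0 0;0.0026 -0.0006 0.022 0 0;0.0026 -0.0006 0.025 0 0'
python3 -m inch '0 0 0.003 0 0;0 0 0.006 0 0;0 0 0.006 0 0'
python3 - <<'E'
from h import *
plan([.5622,-.0368,.0802],-.077)
E
```

```text
clock: 38.95
position: [0.5617, -0.0367, 0.264]
ee_rot: [0.121, 3.139, -0.0]
force: [2.4, -1.1, 1.3]
width: 0.174
gripper_force: 35.0
clock: 39.25
position: [0.5616, -0.0366, 0.2585]
ee_rot: [0.121, 3.138, -0.0]
force: [4.3, -0.3, -3.5]
width: 0.168
gripper_force: 35.0
grasp [ 0.5618 -0.0367  0.0995] xaxis yaw 3.0647 tilt z [ 9.e-04 -2.e-04 -1.e+00] shift [-0.0004 -0.0001  0.0193] roll 0.0001 F [ 4.3 -0.3 -3.5] w 0.0155 t 39.2 j7 1.75
```

```bash
python3 -m inch '-0.0007 0 0.004 0 0;-0.0007 0 0.008 0 0;-0.0007 0 0.012 0 0;-0.0007 0 0.016 0 0;-0.0007 0 0.018 0 0'
python3 -m inch '0 0 0.001 0 0;0 0 0.002 0 0;0 0 0.002 0 0'
python3 - <<'E'
from h import *
plan([.5622,-.0368,.0802],-.077)
E
```

```text
clock: 39.75
position: [0.5619, -0.037, 0.2407]
ee_rot: [-0.121, -3.139, 0.0]
force: [-10.4, -0.4, 37.6]
width: 0.17
gripper_force: 35.0
clock: 40.05
position: [0.5618, -0.0372, 0.2407]
ee_rot: [0.122, 3.139, 0.002]
force: [-9.0, -0.5, 31.0]
width: 0.174
gripper_force: 35.0
grasp [ 0.5619 -0.037   0.0817] xaxis yaw 3.0641 tilt z [ 6.e-04  1.e-03 -1.e+00] shift [-0.0003  0.0002  0.0015] roll -0.0005 F [-9.  -0.5 31. ] w 0.016 t 40.0 j7 1.76
```

Stopped at z 0.0817, the same height as when re-gripped at home, so the shoulder is seated. Release and check.

```bash
python3 -m inch '0 0 -0.001 0 0;0 0 -0.001 0 0.025;0 0 -0.001 0 0.045;0 0 -0.001 0 0.045;0 0 -0.03 0 0.045'|sed -n '2p;4p'
python3 -m inch '0 0 -0.04 0 0.045;0 0 -0.09 0 0.045;0 0 -0.13 0 0.045;0 0 -0.16 0 0.045;0 0 -0.16 0 0.045'|head -2
python3 - <<'E'
from h import *
save("side","s12.png",(180,390,240,440),3.8)
p=(.5922,-.1394,-.077);c=p
print(proj("side",[U([-.038+a,.1+b,.096],p) for a in(-.022,.022) for b in(-.008,.008)]))
s=arm.observe();print(s["force"],s["clock"],[(r["conf"],r["point"]) for r in arm.place_of("side","link_grip")[:2]])
E
```

```text
position: [0.5605, -0.0361, 0.2658]
force: [0.1, -0.5, 0.1]
clock: 41.05
position: [0.5629, -0.037, 0.4328]
[[196.65027607 337.46210816]
 [192.58894949 337.94409518]
 [197.99259143 354.90245421]
 [193.90568518 355.20561968]]
[-0.02918756  0.42073912 -0.40608329] 41.1 [(0.52, [200.7, 347.6])]
```

View pics/s12.png

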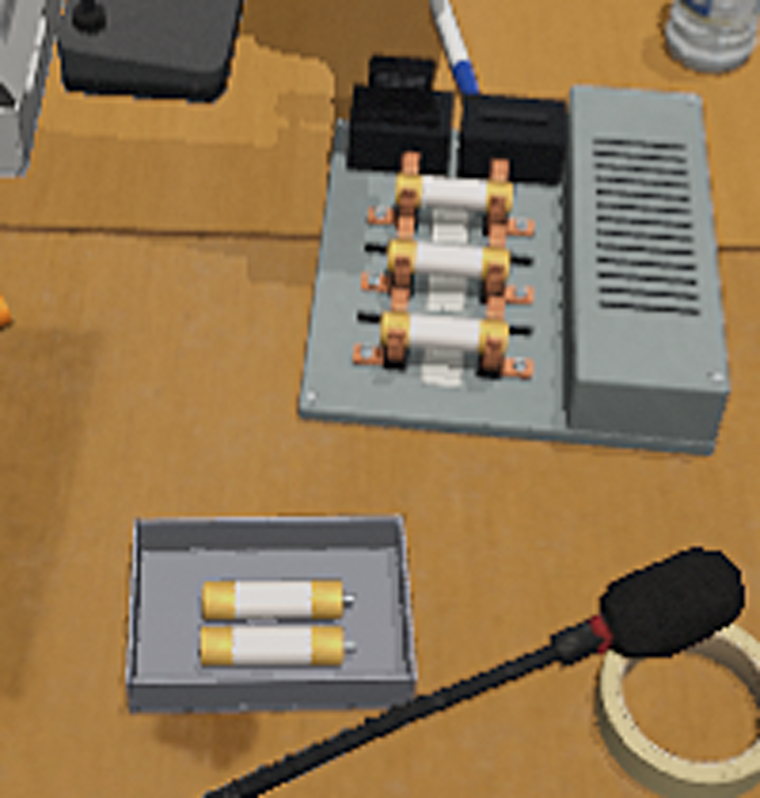

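Run:
```python
from h import *
a=cv2.imread("pics/s0.png");b=arm.get_image("side")[:,:,::-1].copy()
ga,gb=[cv2.cvtColor(i,cv2.COLOR_BGR2GRAY).astype(np.float32) for i in(a,b)]
T=[x[188:207,330:362] for x in(ga,gb)]
print("link shift col,row",cv2.phaseCorrelate(T[0],T[1],cv2.createHanningWindow((32,19),cv2.CV_32F)))
for x in(ga,gb): print(x[188:204,346].astype(int), x[198,332:360].astype(int))
```

```text
link shift col,row ((-0.4856519859228996, 0.0793351898799397), 0.9940498486161232)
[146 143 145 145 143 147 126  48  29  37  37  29  42  66  60  15] [145 144 145 148 153 160   5  36  36  33  36  39  40  38  37  39  42  40
  44  45  44  39  43 110 153 146  97  39]
[ 99  96  98  96  96 100  81  29  22  24  22  24  29  40  36  13] [ 95  97  99 101 104  28  16  22  22  22  20  18  25  24  22  25  26  26
  29  26  27  21  63 142 152 149 100  37]
```

The picture matches the link's starting seat: row shift 0.1 px (same height), column shift 0.5 px (about 1 mm). Handing in.

```bash
python3 -c "
from cell import arm
print(arm.sign_off())"
```

```text
the job is handed in; nothing more can be done
None
```

I changed the fuses and handed the job in at about 41 s, with no verdict returned: three new fuses are in the clips, both old ones are in the tray, the link is home in the live slot, and the marker was not touched.

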